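Find the rattling junction box and show it to the inspection camera

TASK

One of the three sealed junction boxes has a heavy part lying loose inside. Swing the inspection camera's arm out until it clicks home in its end detent, then pick up and shake the boxes one after another to find the one that rattles (shake that one too if it is the last left), putting the silent ones back standing where they stood. Finish holding the rattling box upright in the gripper, still and clear of the bench, about 10 cm in front of the lens and centred on it, not touching the camera, with the other things on the bench left where they lie.

Things in the scene. Friction and masses are not known exactly. Their poses are not given: they have to be found in the camera images.
- box_left: the left (largest y) of three like sealed grey junction boxes standing in a row on the bench: 110 long (its x) x 56 wide (its y) x 58 mm high (z); blank yellow label on the lid; a black blanked gland, 20 mm across, 22 mm above the underside, sticks out 15 mm from the middle of each end. Origin: centre of the underside
- box_middle: the middle box, like box_left. In just one of the three, a different one each start, a 0.21 kg round brass part lies loose: play 44 mm along the box's x, 10 in y and z. It rolls on a slope over 0.15 rad and mostly stays put when level: strokes of 50 mm or more, or tipping end to end by 0.4 rad, make it knock and shift the balance. Nothing moves in the others
- box_right: the right box (smallest y), same as box_left. All three look alike; each box weighs 0.16 to 0.53 kg by itself, drawn at random, so weight does not tell which has the loose part. NAME_c0 to NAME_c5 are the inside faces of a box, touched by nothing but its contents: ends c0 and c3, sides c1 and c4, floor c2, lid c5
- swing_arm (a joint): turn of the camera arm about its upright post, rad, growing counter-clockwise from above: starts at 0 to 0.35, detent and end stop at 1.571. It turns with light friction (0.06 N m); from 0.95 a sprung ball pin must be pushed over a rib (some 0.12 N m more), and beyond 1.33 the pin snaps the arm to the stop and keeps it there
- swing_hinge (a point): on the axis of the post, 228 mm above the bench: the arm turns about the upright line through here. A red pin knob on the post reaches up to 245 mm. Stand (base plate 120 x 100 x 14 mm) fixed to the bench, its place and yaw vary. The arm points to the robot's left (+y) at joint 0 and towards the robot (-x) at the detent, give or take 0.12 rad
- swing_grip (a point): centre of the top of the upright black handle on the camera arm, 228 mm above the bench and 100 mm from the hinge axis. Handle 20 mm across and 36 mm high, on a 12 mm thick neck 10 mm high; the arm under it is a bar 16 mm wide whose top is 182 mm above the bench
- lens (a point): centre of the front of the white ring light (48 mm across) on the camera at the arm's end, 180 mm out from the hinge axis, 150 mm above the bench. Axes turn with the arm: y outward along the arm, z up; the camera looks along -x (at the detent: to the robot's right, -y). Its black body lies behind: to 78 mm along +x, 22 mm either way in y, 122 to 182 mm above the bench
- cam_stand: the camera's stand, arm and camera included: origin on the bench under the post's axis (post 26 mm thick)
- driver_red: red-handled screwdriver along its x, 200 x 26 x 26 mm, lying loose on the bench, not needed; origin: centre of the underside
- driver_yellow: yellow-handled screwdriver along its x, 160 x 26 x 26 mm, lying loose on the bench, not needed; origin: centre of the underside
- breaker: white miniature circuit breaker lying on its side, 82 x 67 x 18 mm, lying loose on the bench, not needed; origin: centre of the underside
- terminal_strip: white screw terminal strip along its y, 22 x 75 x 16 mm, lying loose on the bench, not needed; origin: centre of the underside
- ferrule_jar: small jar with orange cap, 44 mm across, 55 high, lying loose on the bench, not needed; origin: centre of the underside
- tape_roll: blue tape roll, 68 mm across, 18 high, lying loose on the bench, not needed; origin: centre of the underside
- multimeter: orange multimeter along its x, 165 x 80 x 47 mm, lying loose on the bench, not needed; origin: centre of the underside
There are look-alikes about, which are no part of the job. What is shaped like the box_middle but purple is not meant.

How it is judged (in metres and radians):
On the way, in this order (a step that is already met when the one before it is completed fails the run):
1. the camera arm is swung out and seated in its end detent (value of joint swing_arm above 1.52 rad), for 0.3 s.
2. the box with the loose part is off the bench and shaken so that the part knocks inside (((height (world z) of box_left above 0.02 m and (contact force between any of box_left_c0, box_left_c1, box_left_c3, box_left_c4, box_left_c5 and anything else above 1 N or contact force between box_left_c2 and anything else above 4 N)) or (height (world z) of box_middle above 0.02 m and (contact force between any of box_middle_c0, box_middle_c1, box_middle_c3, box_middle_c4, box_middle_c5 and anything else above 1 N or contact force between box_middle_c2 and anything else above 4 N)) or (height (world z) of box_right above 0.02 m and (contact force between any of box_right_c0, box_right_c1, box_right_c3, box_right_c4, box_right_c5 and anything else above 1 N or contact force between box_right_c2 and anything else above 4 N)))).
At the end, for the whole second after the job is handed in: Arm still in its detent; the box with the loose part gripped, still, upright within 0.2 rad, its centre 60-170 mm before the lens and within 35 mm of its axis sideways and in height, touching no part of the camera stand; the other two standing at rest within 40 mm of their start places (value of joint swing_arm above 1.52 rad and ((contact force between box_left_c2 and anything else above 0.3 N and x of box_left in the frame of lens between -0.17 and -0.06 m and y of box_left in the frame of lens between -0.035 and 0.035 m and z of box_left in the frame of lens between -0.064 and 0.006 m and angle between box_left's own z axis and vertical below 0.2 rad and linear speed of box_left below 0.03 m/s and contact force between the fingers and box_left above 1 N and contact force between box_left and cam_stand below 0.2 N and distance of each of box_middle, box_right from where it was at the start of the episode below 0.04 m and angle between each of box_middle, box_right's own z axis and vertical below 0.1 rad and height (world z) of each of box_middle, box_right below 0.01 m and linear speed of each of box_middle, box_right below 0.02 m/s and contact force between the fingers and box_middle below 0.1 N and contact force between the fingers and box_right below 0.1 N) or (contact force between box_middle_c2 and anything else above 0.3 N and x of box_middle in the frame of lens between -0.17 and -0.06 m and y of box_middle in the frame of lens between -0.035 and 0.035 m and z of box_middle in the frame of lens between -0.064 and 0.006 m and angle between box_middle's own z axis and vertical below 0.2 rad and linear speed of box_middle below 0.03 m/s and contact force between the fingers and box_middle above 1 N and contact force between box_middle and cam_stand below 0.2 N and distance of each of box_left, box_right from where it was at the start of the episode below 0.04 m and angle between each of box_left, box_right's own z axis and vertical below 0.1 rad and height (world z) of each of box_left, box_right below 0.01 m and linear speed of each of box_left, box_right below 0.02 m/s and contact force between the fingers and box_left below 0.1 N and contact force between the fingers and box_right below 0.1 N) or (contact force between box_right_c2 and anything else above 0.3 N and x of box_right in the frame of lens between -0.17 and -0.06 m and y of box_right in the frame of lens between -0.035 and 0.035 m and z of box_right in the frame of lens between -0.064 and 0.006 m and angle between box_right's own z axis and vertical below 0.2 rad and linear speed of box_right below 0.03 m/s and contact force between the fingers and box_right above 1 N and contact force between box_right and cam_stand below 0.2 N and distance of each of box_left, box_middle from where it was at the start of the episode below 0.04 m and angle between each of box_left, box_middle's own z axis and vertical below 0.1 rad and height (world z) of each of box_left, box_middle below 0.01 m and linear speed of each of box_left, box_middle below 0.02 m/s and contact force between the fingers and box_left below 0.1 N and contact force between the fingers and box_middle below 0.1 N))); the arm keeps its last pose, push and grip.
It fails at once if one of the things lying about on the bench is shoved more than 30 mm (distance of any of driver_red, driver_yellow, breaker, terminal_strip, ferrule_jar, tape_roll, multimeter from where it was at the start of the episode above 0.03 m).
It also fails if it takes over 72 s, if anything falls off the work surface, if the arm or the gripper's body presses on something with over 40 N, if the wrist force passes 120 N, or if a joint passes its speed limit or range.

ROBOT

A 6-joint arm with a two-finger parallel gripper is mounted at the origin on the work surface. World frame = base frame: x ahead of the robot, y to its left, z up, the work surface at z = 0. Lengths are in mm, angles in degrees, forces in N, time in s.
With the tool pointing down it reaches from about 350 to 850 mm from the base axis. Payload 8.1 kg.
Tool frame: the origin (TCP) lies on the centre line of the jaws, within the pads' length; the fingertips stand 19 mm ahead of it and the grasp point (between the pads) is the TCP; z points along the fingers, y is the line along which they close (so a half turn about z gives the same grasp; the last joint's range is limited). The gripper opens to 85 mm and grips with 20 to 120 N. Pads are 22 mm wide; open, the fingers measure 114 mm over their backs; the gripper's body (76 mm by 85 mm) begins 54 mm behind the grasp point. The pads swing forward as they close: fully open they stand 13 mm farther back than shut.
Start: joints at [65.409, 7.471, 85.268, -0, 87.261, -4.893], TCP at [202.219, 564.901, 250.292] pointing down, gripper open.
Joint ranges: [-169.43, 169.43], [-51.17, 129.36], [1.28, 143.12], [-76.62, 256.62], [0, 156.53], [-152.29, 152.29]. Speed limits (degrees/s): [136.94, 136.94, 159.86, 180, 180, 180].

INTERFACE

Orientations are given as [roll, pitch, yaw] about the fixed x, y, z axes, in that order (R = Rz(yaw) Ry(pitch) Rx(roll)).
In Python, from bench import r gives the robot as it stands. The module is installed in compiled form; this text tells all that it offers.
- The arm moves only by the tool servo_tool, never from a script. Its arguments are lists of equal length, an entry for each row: "fingers": the finger opening in m, from 0 to 0.0854; "linear": the shift along the tool's x, y, z in m, a list of three; "rotation": the turn, a rotation vector about the tool's x, y, z in degrees, a list of three. A call has 1 to 10 rows; each row is the pose to reach, as a shift and turn from the pose commanded when the call began, along the tool's axes at that moment; what a row does not reach only later rows make up. A row lasts 1/10 s, in which the tool goes at most 50 mm and 8.59 degrees, less where a joint would pass 70% of its speed; a pose out of reach is approached as far as the arm can. A call with a gripper value outside its range is refused whole. The fingers move at their own pace and stop on an object; "force" is the grip in N (left out, the last holds). Time passes only in rows, so rows that repeat a pose let the fingers close. It gives the time, the measured TCP pose, the force, the opening and the grip force at its end, in the units of the state.
- r.sense(): the state, without advancing time (a new reading comes with each control period).
- r.snapshot(name): name is "side" or "top"; returns a dict with "frame" (384x512x3 uint8, red, green, blue), "fx", "fy", "cx", "cy" (pixels), "camera_from_world" (4x4, takes a point from world to camera coordinates). Camera axes: x right, y up, looking along -z (the intrinsics and any distortion apply to the point x, -y, -z); pixel columns grow to the right and rows downward; lengths in mm; the calibration is good to about 2 mm. A picture is of the moment at which its call begins. There is no depth.
- r.hand_in(): hands the job in; it is judged then, once.
The state is a dict: "time": time; "joint_pos": joint angles; "qd": joint speeds; "joint_efforts": joint torques, N m; "tool_pos": TCP position; "tcp_rot": TCP orientation; "ft_force": force on the tool from outside, world axes, zero at the start; "wrist_torque": the same for the moment, N m; "finger_gap": finger opening in mm; "grip_force": force on a finger pad.
Only numpy, scipy, OpenCV 4.12 (cv2) and the standard library are available. Lean on these libraries where they do the work, as an engineer would, in place of code of your own. Each camera call takes 0.05 s, during which the arm holds its last target. There are 200 camera calls.

## Working session

There is one attempt and no reset: what is moved stays moved. The work goes in short steps, Python scripts to look and compute and a tool call to move; the robot and the scene stay as the last step left them, time stands still between calls to the robot, and variables do not carry over. Pictures are saved under pics/ and viewed, at most 10 in all, crops included, and the job is handed in when it is done.

Besides the shell and the picture viewer there is one more tool, called after "Emit:" by a JSON object that holds its "fn" and its "kwargs", one argument or row to a line. servo_tool: Moves the arm, as the interface text tells. Its arguments: {"type":"object","properties":{"fingers":{"type":"array","items":{"type":"number"}},"linear":{"type":"array","items":{"type":"array","items":{"type":"number"}}},"rotation":{"type":"array","items":{"type":"array","items":{"type":"number"}}},"force":{"type":"number"}},"required":["fingers","linear","rotation"]}

```bash
mkdir -p pics
cat > h.py <<'E'
import numpy as np, cv2
from bench import r
def ray(s,u,v):
    T=np.array(s["camera_from_world"]);R=T[:3,:3];c=-R.T@T[:3,3]
    d=R.T@np.array([(u-s["cx"])/s["fx"],-(v-s["cy"])/s["fy"],-1.0]);return c,d
def onz(s,u,v,z):
    c,d=ray(s,u,v);return c+d*(z-c[2])/d[2]
def pix(s,p):
    T=np.array(s["camera_from_world"]);q=T[:3,:3]@np.array(p)+T[:3,3]
    return s["cx"]+s["fx"]*q[0]/-q[2], s["cy"]-s["fy"]*q[1]/-q[2]
E
python3 - <<'E'
from h import *
for n in("top","side"):
    s=r.snapshot(n);cv2.imwrite(f"pics/{n}0.png",cv2.cvtColor(s["frame"],cv2.COLOR_RGB2BGR))
    print(n,s["fx"],s["cx"],s["cy"],[k for k in s],ray(s,256,192))
print(r.sense())
E
```

```text
top 451.4760506826705 259.18264694449607 189.82218201190645 ['frame', 'fx', 'fy', 'cx', 'cy', 'camera_from_world'] (array([ 324.35971875,   41.02689447, 1347.99280214]), array([ 0.12109272,  0.0018366 , -0.99267625]))
side 391.1819672050764 254.02057190083838 189.8950577308122 ['frame', 'fx', 'fy', 'cx', 'cy', 'camera_from_world'] (array([ -21.93494999, -558.20036695,  868.69524143]), array([ 0.47170063,  0.56802238, -0.67446545]))
{'time': 0.1, 'joint_pos': array([ 6.54105241e+01,  7.51059821e+00,  8.53243230e+01, -1.39091580e-04,
        8.72608437e+01, -4.89465654e+00]), 'qd': array([-0.01586629, -0.12829587, -0.14949251,  0.08137611,  0.01318032,
       -0.02360985]), 'joint_efforts': array([ 1.67123777e-03, -5.70954037e+01, -5.01938295e+01, -1.72875402e-04,
        8.18610191e-03, -5.54525241e-05]), 'tool_pos': array([202.00662078, 564.47618846, 249.33890391]), 'tcp_rot': array([-1.79904572e+02, -8.03263157e-03,  1.60305181e+02]), 'ft_force': array([ 0.25942304,  0.20866809, -0.17000664]), 'wrist_torque': array([-0.00104485,  0.01020434,  0.02258305]), 'grip_force': 0.0, 'finger_gap': 85.41264173007048}
```

View pics/top0.png

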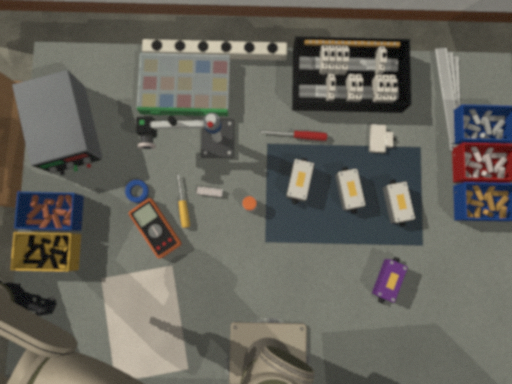

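View pics/side0.png

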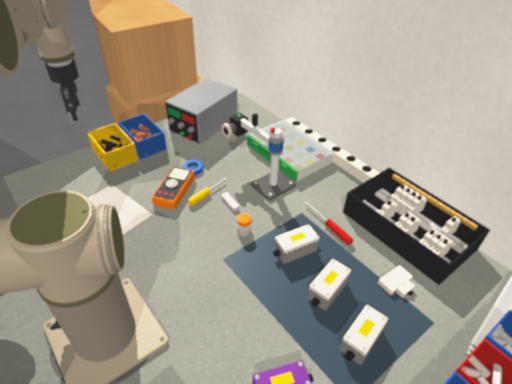

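Run:
```python
from h import *
s=r.snapshot("top");f=s["frame"];hsv=cv2.cvtColor(f,cv2.COLOR_RGB2HSV)
def blobs(m,z,amin,roi):
    x0,y0,x1,y1=roi;k=np.zeros_like(m);k[y0:y1,x0:x1]=m[y0:y1,x0:x1]
    for c in cv2.findContours(k,cv2.RETR_EXTERNAL,cv2.CHAIN_APPROX_NONE)[0]:
        if cv2.contourArea(c)<amin: continue
        b=cv2.boxPoints(cv2.minAreaRect(c))
        w=np.array([onz(s,u,v,z)[:2] for u,v in b]);e=w[1]-w[0];g=w[2]-w[1]
        if np.hypot(*e)<np.hypot(*g): e,g=g,e
        print(z,b.mean(0).round(1),w.mean(0).round(1),"L",round(np.hypot(*e),1),round(np.hypot(*g),1),"ang",round(np.degrees(np.arctan2(e[1],e[0]))%180,1))
roi=(268,145,422,242)
print("label");blobs(cv2.inRange(hsv,(18,90,120),(35,255,255)),58,20,roi)
print("lid");blobs(cv2.inRange(hsv,(0,0,120),(35,255,255)),58,200,roi)
print("red knob");blobs(cv2.inRange(hsv,(170,90,80),(180,255,255))|cv2.inRange(hsv,(0,120,80),(8,255,255)),245,5,(190,100,240,140))
c=cv2.resize(cv2.cvtColor(f,cv2.COLOR_RGB2BGR)[95:170,120:250],None,fx=6,fy=6,interpolation=cv2.INTER_CUBIC)
cv2.imwrite("pics/ctop.png",c)
s2=r.snapshot("side");c=cv2.resize(cv2.cvtColor(s2["frame"],cv2.COLOR_RGB2BGR)[100:205,210:310],None,fx=5,fy=5,interpolation=cv2.INTER_CUBIC)
cv2.imwrite("pics/cside.png",c)
```

```text
label
58 [401.1 201.4] [ 463.5 -374.6] L 42.4 21.2 ang 12.9
58 [351.6 188.2] [ 498.5 -232.1] L 42.8 21.2 ang 13.6
58 [300.4 178.9] [522.7 -84. ] L 42.6 20.7 ang 168.2
lid
58 [400.1 201.6] [ 462.9 -371.8] L 111.7 61.0 ang 11.8
58 [350.8 188.5] [ 497.8 -229.8] L 111.5 60.2 ang 12.0
58 [299.9 179.1] [522.3 -82.8] L 111.3 58.2 ang 168.3
red knob
245 [209.8 124.2] [627.5 162.6] L 10.8 8.9 ang 45.8
```

View pics/ctop.png

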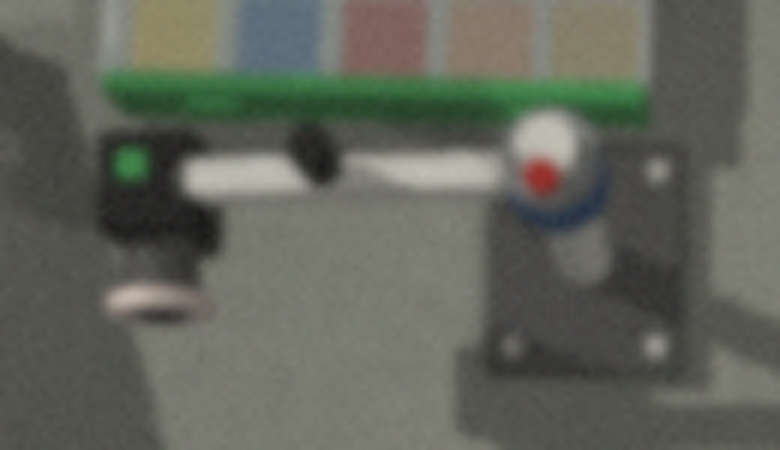

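View pics/cside.png

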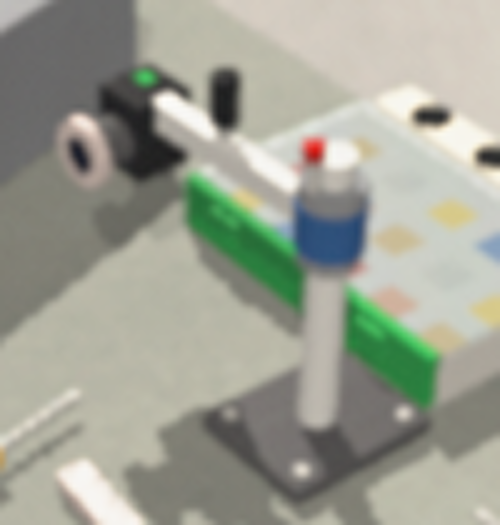

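Run:
```python
from h import *
a=r.snapshot("top");b=r.snapshot("side")
def tri(p,q):
    (c,d),(e,f)=ray(a,*p),ray(b,*q);d=d/np.linalg.norm(d);f=f/np.linalg.norm(f)
    t=np.linalg.lstsq(np.c_[d,-f],e-c,rcond=None)[0];P,Q=c+t[0]*d,e+t[1]*f
    return ((P+Q)/2).round(1),np.linalg.norm(P-Q).round(1)
print("post",tri((210.8,118.3),(278.4,132)),onz(a,210.8,118.3,245),onz(a,210.8,118.3,228))
print("handle",tri((171.7,119.2),(255.2,115.2)),onz(a,171.7,119.2,228),onz(b,255.2,115.2,228))
print("lens",tri((146.2,145.3),(226.8,130)),onz(a,146.2,145.3,150),onz(b,226.8,130,150))
for u,v in [(657,170),(655,347),(513,347)]: print("plate",onz(a,120+u/6,95+v/6,14))
for n,p,z in [("multimeter",(154,228),47),("jar",(249,203),55),("driver",(184,213),13),("strip",(210,191),16),("redshaft",(263,133),13),("redend",(328,136),13),("tape",(137,190),18),("brk",(380,138),18)]: print(n,onz(a,*p,z).round(0))
```

```text
post (array([653.6, 162.8, 213.5]), np.float64(3.8)) [642.91298543 160.46880501 245.        ] [647.82272331 162.30971682 228.        ]
handle (array([644.3, 261.7, 226.2]), np.float64(1.4)) [643.2346399  261.72865954 228.        ] [643.11840253 259.10776156 228.        ]
lens (array([591.9, 342.7, 149.2]), np.float64(0.7)) [591.38876739 342.68509823 150.        ] [591.53912667 341.58361636 150.        ]
plate [695.19845435 128.28610074  14.        ]
plate [604.05299989 126.69553141  14.        ]
plate [602.5025803  197.80946885  14.        ]
multimeter [373. 334.  47.]
jar [450.  63.  55.]
driver [420. 255.  13.]
strip [487. 180.  16.]
redshaft [668.  26.  13.]
redend [ 663. -171.   13.]
tape [485. 396.  18.]
brk [ 659. -327.   18.]
```

```bash
cat >> h.py <<'E'
from scipy.spatial.transform import Rotation as Ro
def rows(cmd,targets):
    "cmd,targets: x,y,z mm, yaw deg, [tilt pitch about tool y]; prints tool-frame rows"
    T0=Ro.from_euler('xyz',[180,0,cmd[3]],degrees=True)
    L=[];A=[]
    for t in targets:
        T1=Ro.from_euler('xyz',[180,0,t[3]],degrees=True)
        if len(t)>4: T1=T1*Ro.from_rotvec([0,t[4],0],degrees=True)
        L.append([round(float(v),4) for v in T0.inv().apply(np.array(t[:3])-cmd[:3])/1000]); A.append([round(float(v),1) for v in (T0.inv()*T1).as_rotvec(degrees=True)])
    print("L",L);print("R",A);return L,A
E
python3 - <<'E'
from h import *
rows((202.2,564.9,250.3,160.3),[(644,261,300,92.6)])
E
```

```text
L [[-0.5184, -0.1372, -0.0497]]
R [[0.0, -0.0, 67.7]]
```

Emit:
{"fn": "servo_tool", "kwargs": {
  "fingers": [0.06,0.06,0.06,0.06,0.06,0.06,0.06,0.06,0.06,0.06],
  "linear": [
    [0,0,-0.0497],
    [-0.06,-0.015,-0.0497],
    [-0.105,-0.028,-0.0497],
    [-0.15,-0.04,-0.0497],
    [-0.2,-0.053,-0.0497],
    [-0.245,-0.065,-0.0497],
    [-0.29,-0.077,-0.0497],
    [-0.335,-0.089,-0.0497],
    [-0.38,-0.1,-0.0497],
    [-0.42,-0.11,-0.0497]
  ],
  "rotation": [
    [0,0,5],
    [0,0,12],
    [0,0,19],
    [0,0,26],
    [0,0,33],
    [0,0,40],
    [0,0,47],
    [0,0,54],
    [0,0,61],
    [0,0,67.7]
  ],
  "force": 25
}}

```text
time: 1.3
tool_pos: [562.3, 318.0, 299.9]
tcp_rot: [180.0, 0.0, 92.3]
ft_force: [0.5, 0.7, 0.3]
finger_gap: 60.6
grip_force: 0.0
```

Emit:
{"fn": "servo_tool", "kwargs": {
  "fingers": [0.06,0.06,0.06,0.06,0.06,0.06,0.06,0.06],
  "linear": [
    [-0.021,0.027,0],
    [-0.042,0.054,0],
    [-0.0624,0.0807,0],
    [-0.0624,0.0807,0],
    [-0.0624,0.0807,0.03],
    [-0.0624,0.0807,0.06],
    [-0.0624,0.0807,0.086],
    [-0.0624,0.0807,0.086]
  ],
  "rotation": [
    [0,0,0],
    [0,0,0],
    [0,0,0],
    [0,0,0],
    [0,0,0],
    [0,0,0],
    [0,0,0],
    [0,0,0]
  ]
}}

```text
time: 2.1
tool_pos: [641.1, 260.6, 208.3]
tcp_rot: [-179.5, 0.1, 92.6]
ft_force: [0.6, -0.7, -0.7]
finger_gap: 60.0
grip_force: 0.0
```

Emit:
{"fn": "servo_tool", "kwargs": {
  "fingers": [0.012,0.012,0.012,0.012,0.012,0.012,0.012,0.012],
  "linear": [
    [0,0,0],
    [0,0,0],
    [0,0,0],
    [0,0,0],
    [0,0,0],
    [0,0,0],
    [0,0,0],
    [0,0,0]
  ],
  "rotation": [
    [0,0,0],
    [0,0,0],
    [0,0,0],
    [0,0,0],
    [0,0,0],
    [0,0,0],
    [0,0,0],
    [0,0,0]
  ],
  "force": 25
}}

```text
time: 2.9
tool_pos: [645.1, 261.6, 216.9]
tcp_rot: [179.8, -0.1, 92.6]
ft_force: [-0.7, 0.7, 6.6]
finger_gap: 19.3
grip_force: 24.6
```

Run:
```python
from h import *
s=r.sense();print(s["tool_pos"],s["tcp_rot"],s["finger_gap"],s["grip_force"],s["ft_force"])
H=np.array([648.5,162.5]);a0=np.radians(92.6)
for seg in ([92.6]+[0]*0,):
    cmd=(644,261,214,92.6)
    def P(d): 
        v=H+99*np.array([np.cos(np.radians(d)),np.sin(np.radians(d))]);return (*v,214,d)
    rows(cmd,[P(92.6+7.5*k) for k in range(1,11)])
    rows(P(167.6),[P(171),P(174.5)])
```

```text
[645.0781612  261.63594472 216.8560004 ] [ 1.79774269e+02 -7.62899392e-02  9.26069004e+01] 19.25751763669159 24.610544443130493 [-0.72860326  0.70599119  6.64123749]
L [[-0.0004, -0.0129, -0.0], [-0.003, -0.0256, -0.0], [-0.0071, -0.0379, -0.0], [-0.0129, -0.0495, -0.0], [-0.0201, -0.0602, -0.0], [-0.0286, -0.07, -0.0], [-0.0383, -0.0785, -0.0], [-0.0491, -0.0857, -0.0], [-0.0607, -0.0914, -0.0], [-0.073, -0.0956, -0.0]]
R [[-0.0, 0.0, -7.5], [0.0, 0.0, -15.0], [-0.0, 0.0, -22.5], [-0.0, 0.0, -30.0], [0.0, 0.0, -37.5], [0.0, 0.0, -45.0], [-0.0, 0.0, -52.5], [-0.0, 0.0, -60.0], [0.0, 0.0, -67.5], [0.0, 0.0, -75.0]]
L [[-0.0002, -0.0059, -0.0], [-0.0007, -0.0119, -0.0]]
R [[0.0, 0.0, -3.4], [0.0, 0.0, -6.9]]
```

Emit:
{"fn": "servo_tool", "kwargs": {
  "fingers": [0.012,0.012,0.012,0.012,0.012,0.012,0.012,0.012,0.012,0.012],
  "linear": [
    [-0.0004,-0.0129,-0.003],
    [-0.003,-0.0256,-0.003],
    [-0.0071,-0.0379,-0.003],
    [-0.0129,-0.0495,-0.003],
    [-0.0201,-0.0602,-0.003],
    [-0.0286,-0.07,-0.003],
    [-0.0383,-0.0785,-0.003],
    [-0.0491,-0.0857,-0.003],
    [-0.0607,-0.0914,-0.003],
    [-0.073,-0.0956,-0.003]
  ],
  "rotation": [
    [0,0,-7.5],
    [0,0,-15],
    [0,0,-22.5],
    [0,0,-30],
    [0,0,-37.5],
    [0,0,-45],
    [0,0,-52.5],
    [0,0,-60],
    [0,0,-67.5],
    [0,0,-75]
  ]
}}

```text
time: 3.9
tool_pos: [553.8, 182.8, 217.0]
tcp_rot: [180.0, 0.3, 167.9]
ft_force: [20.0, -1.3, -15.1]
finger_gap: 19.2
grip_force: 25.4
```

Emit:
{"fn": "servo_tool", "kwargs": {
  "fingers": [0.012,0.012,0.012,0.012],
  "linear": [
    [-0.0002,-0.0059,0],
    [-0.0007,-0.0119,0],
    [-0.0007,-0.0119,0],
    [-0.0007,-0.0119,0]
  ],
  "rotation": [
    [0,0,-3.4],
    [0,0,-6.9],
    [0,0,-6.9],
    [0,0,-6.9]
  ]
}}

```text
time: 4.3
tool_pos: [552.3, 170.8, 217.0]
tcp_rot: [-180.0, 0.3, 174.4]
ft_force: [15.4, 0.2, -11.9]
finger_gap: 19.2
grip_force: 25.6
```

Emit:
{"fn": "servo_tool", "kwargs": {
  "fingers": [0.06,0.06,0.06,0.06,0.06,0.06,0.06,0.06,0.06,0.06],
  "linear": [
    [0,0,0],
    [0,0,0],
    [0,0,0],
    [0,0,0],
    [0,0,-0.02],
    [0,0,-0.05],
    [0,0,-0.09],
    [0,0,-0.13],
    [0,0,-0.13],
    [0,0,-0.13]
  ],
  "rotation": [
    [0,0,0],
    [0,0,0],
    [0,0,0],
    [0,0,0],
    [0,0,0],
    [0,0,0],
    [0,0,0],
    [0,0,0],
    [0,0,0],
    [0,0,0]
  ]
}}

```text
time: 5.3
tool_pos: [550.5, 172.3, 348.7]
tcp_rot: [179.9, 0.2, 174.5]
ft_force: [0.4, -0.2, -1.1]
finger_gap: 59.7
grip_force: 0.0
```

Run:
```python
from h import *
print(r.sense()["tool_pos"])
for n in("top","side"):
    s=r.snapshot(n);f=cv2.cvtColor(s["frame"],cv2.COLOR_RGB2BGR);cv2.imwrite(f"pics/{n}1.png",f)
    for p in [(648.5-180,162.5-60,150),(648.5-99,160,228)]: print(n,pix(s,p))
a=cv2.resize(cv2.cvtColor(r.snapshot("top")["frame"],cv2.COLOR_RGB2BGR)[100:220,150:270],None,fx=3.3,fy=3.3)
b=cv2.resize(f[60:180,190:310],None,fx=3.3,fy=3.3)
cv2.imwrite("pics/c1.png",np.hstack([a,b]))
```

```text
[550.52846697 172.33954036 348.728992  ]
top (np.float64(233.81050215435198), np.float64(192.27746380571452))
top (np.float64(210.403367674937), np.float64(156.20251267060468))
side (np.float64(240.24151482947718), np.float64(183.0397430643119))
side (np.float64(250.96996714610623), np.float64(140.42698526973908))
```

View pics/c1.png

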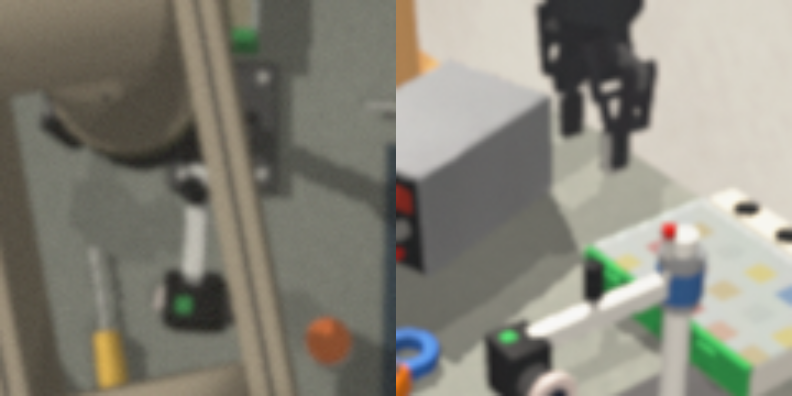

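Run:
```python
from h import *
rows((550,172,347,174.5),[(522.5,-83,200,168.3)])
```

```text
L [[0.0029, -0.2565, 0.147]]
R [[0.0, -0.0, 6.2]]
```

Emit:
{"fn": "servo_tool", "kwargs": {
  "fingers": [0.085,0.085,0.085,0.085,0.085,0.085,0.085,0.085,0.085,0.085],
  "linear": [
    [0,-0.04,0],
    [0.001,-0.085,0],
    [0.002,-0.13,0],
    [0.0025,-0.17,0.015],
    [0.003,-0.205,0.04],
    [0.003,-0.235,0.07],
    [0.003,-0.2565,0.105],
    [0.003,-0.2565,0.147],
    [0.003,-0.2565,0.147],
    [0.003,-0.2565,0.147]
  ],
  "rotation": [
    [0,0,0],
    [0,0,1],
    [0,0,2],
    [0,0,3],
    [0,0,4],
    [0,0,5],
    [0,0,6.2],
    [0,0,6.2],
    [0,0,6.2],
    [0,0,6.2]
  ]
}}

```text
time: 6.45
tool_pos: [521.3, -82.5, 199.0]
tcp_rot: [180.0, -0.2, 168.3]
ft_force: [0.6, -0.9, 0.8]
finger_gap: 85.3
grip_force: 0.0
```

Run:
```python
from h import *
s=r.sense();print(s["tool_pos"],s["tcp_rot"],s["joint_pos"],s["wrist_torque"])
s=r.snapshot("top");cv2.imwrite("pics/t2.png",cv2.cvtColor(s["frame"],cv2.COLOR_RGB2BGR))
s=r.snapshot("side");b=cv2.cvtColor(s["frame"],cv2.COLOR_RGB2BGR);cv2.imwrite("pics/s2.png",b)
a=cv2.imread("pics/t2.png");cv2.imwrite("pics/c2.png",np.hstack([cv2.resize(a[110:210,170:270],None,fx=4,fy=4),cv2.resize(b[100:200,200:300],None,fx=4,fy=4)]))
```

```text
[521.26145941 -82.48189564 199.01649186] [179.97953637  -0.21682806 168.30976728] [-1.45653277e+01 -1.83047083e+00  1.00274755e+02  9.66148060e-03
  8.17732978e+01 -9.28764569e+01] [-0.01838617 -0.00577164 -0.02594159]
```

View pics/c2.png

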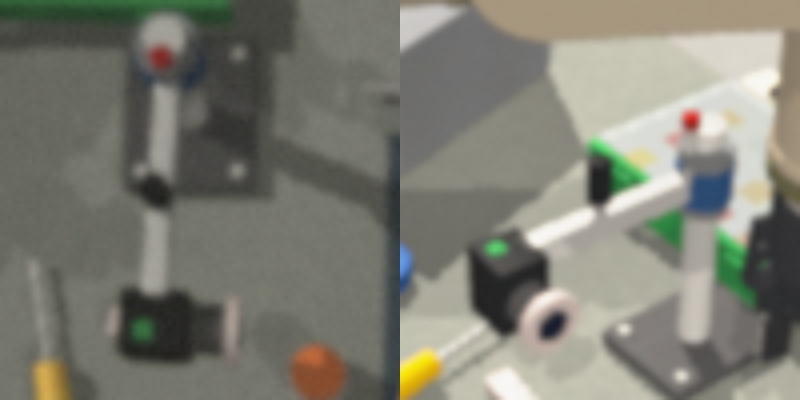

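Emit:
{"fn": "servo_tool", "kwargs": {
  "fingers": [0.085,0.085,0.085,0.085,0.085,0.085],
  "linear": [
    [0,0,0.04],
    [0,0,0.08],
    [0,0,0.12],
    [0,0,0.15],
    [0,0,0.166],
    [0,0,0.166]
  ],
  "rotation": [
    [0,0,0],
    [0,0,0],
    [0,0,0],
    [0,0,0],
    [0,0,0],
    [0,0,0]
  ]
}}

```text
time: 7.15
tool_pos: [522.3, -82.3, 33.5]
tcp_rot: [180.0, -0.1, 168.4]
ft_force: [0.3, 0.7, -0.5]
finger_gap: 85.1
grip_force: 0.0
```

Emit:
{"fn": "servo_tool", "kwargs": {
  "fingers": [0.045,0.045,0.045,0.045,0.045,0.045,0.045,0.045],
  "linear": [
    [0,0,0],
    [0,0,0],
    [0,0,0],
    [0,0,0],
    [0,0,0],
    [0,0,0],
    [0,0,0],
    [0,0,0]
  ],
  "rotation": [
    [0,0,0],
    [0,0,0],
    [0,0,0],
    [0,0,0],
    [0,0,0],
    [0,0,0],
    [0,0,0],
    [0,0,0]
  ],
  "force": 70
}}

```text
time: 7.95
tool_pos: [524.8, -83.4, 37.0]
tcp_rot: [-180.0, 0.3, 168.3]
ft_force: [0.5, 1.3, 6.6]
finger_gap: 55.1
grip_force: 75.2
```

Emit:
{"fn": "servo_tool", "kwargs": {
  "fingers": [0.045,0.045,0.045,0.045,0.045,0.045,0.045,0.045,0.045,0.045],
  "linear": [
    [0,0,-0.01],
    [0,0,-0.025],
    [0,0,-0.045],
    [0,0,-0.065],
    [0,0,-0.085],
    [0,0,-0.1],
    [0,0,-0.1],
    [0,0,-0.1],
    [0,0,-0.1],
    [0,0,-0.1]
  ],
  "rotation": [
    [0,0,0],
    [0,0,0],
    [0,0,0],
    [0,0,0],
    [0,0,0],
    [0,0,0],
    [0,0,0],
    [0,0,0],
    [0,0,0],
    [0,0,0]
  ]
}}

```text
time: 8.95
tool_pos: [521.5, -82.7, 132.6]
tcp_rot: [180.0, -0.1, 168.3]
ft_force: [-0.3, 0.3, -1.5]
finger_gap: 55.5
grip_force: 74.2
```

Run:
```python
from h import *
s=r.sense();print(s["tool_pos"],s["tcp_rot"],s["finger_gap"],s["grip_force"],s["ft_force"],s["wrist_torque"])
a=r.snapshot("top");b=r.snapshot("side")
def tri(p,q):
    (c,d),(e,f)=ray(a,*p),ray(b,*q);d=d/np.linalg.norm(d);f=f/np.linalg.norm(f)
    t=np.linalg.lstsq(np.c_[d,-f],e-c,rcond=None)[0];P,Q=c+t[0]*d,e+t[1]*f
    return ((P+Q)/2).round(1),np.linalg.norm(P-Q).round(1)
print("lens",tri((228,192),(237.8,180.75)));print("handle",tri((207.5,155.5),(249.75,139.5)))
```

```text
[521.50175279 -82.74681531 132.63386709] [ 1.79995366e+02 -1.36038161e-01  1.68302923e+02] 55.4748764754534 74.15071249008179 [-0.26839806  0.32745958 -1.50333306] [-0.03193303 -0.05131025  0.0099105 ]
lens (array([470.1, 117.7, 147. ]), np.float64(1.9))
handle (array([551.4, 167.7, 226.1]), np.float64(0.4))
```

Emit:
{"fn": "servo_tool", "kwargs": {
  "fingers": [0.045,0.045,0.045,0.045,0.045,0.045,0.045,0.045,0.045,0.045],
  "linear": [
    [0,0,0],
    [0,0,0],
    [0,0,0],
    [0,0,0],
    [0,0,0],
    [0,0,0],
    [0,0,0],
    [0,0,0],
    [0,0,0],
    [0,0,0]
  ],
  "rotation": [
    [0,8,0],
    [0,16,0],
    [0,24,0],
    [0,28,0],
    [0,28,0],
    [0,28,0],
    [0,28,0],
    [0,21,0],
    [0,14,0],
    [0,7,0]
  ]
}}

```text
time: 10.05
tool_pos: [522.9, -83.1, 135.2]
tcp_rot: [-180.0, -6.5, 168.3]
ft_force: [0.7, 0.1, -1.2]
finger_gap: 55.2
grip_force: 74.4
```

Emit:
{"fn": "servo_tool", "kwargs": {
  "fingers": [0.045,0.045,0.045,0.045,0.045],
  "linear": [
    [0,0,0],
    [0,0,0],
    [0,0,0],
    [0,0,0],
    [0,0,0]
  ],
  "rotation": [
    [0,-7,0],
    [0,-7,0],
    [0,-7,0],
    [0,-7,0],
    [0,-7,0]
  ]
}}

```text
time: 10.55
tool_pos: [523.8, -83.4, 134.7]
tcp_rot: [-180.0, -0.0, 168.3]
ft_force: [-1.1, -0.7, -1.3]
finger_gap: 55.6
grip_force: 74.5
```

```bash
cat > q.py <<'E'
from h import *
W=[];F=[]
for i in range(6):
    r.snapshot("top"); s=r.sense();W.append(Ro.from_euler('xyz',s["tcp_rot"],degrees=True).inv().apply(s["wrist_torque"]));F.append(s["ft_force"])
print(s["time"],s["tool_pos"].round(1),s["tcp_rot"].round(1),"tool torque",np.mean(W,0).round(3),np.std(W,0).round(3),"F",np.mean(F,0).round(2),s["finger_gap"])
E
python3 q.py
```

```text
10.85 [522.6 -83.  133.7] [ 1.800e+02 -1.000e-01  1.683e+02] tool torque [-0.012 -0.016  0.022] [0.016 0.029 0.035] F [ 0.42 -0.03 -1.76] 55.42487611084422
```

Emit:
{"fn": "servo_tool", "kwargs": {
  "fingers": [0.045,0.045,0.045,0.045,0.045,0.045,0.045,0.045,0.045,0.045],
  "linear": [
    [0,0,0],
    [0,0,0],
    [0,0,0],
    [0,0,0],
    [0,0,0],
    [0,0,0],
    [0,0,0],
    [0,0,0],
    [0,0,0],
    [0,0,0]
  ],
  "rotation": [
    [0,-8,0],
    [0,-16,0],
    [0,-24,0],
    [0,-28,0],
    [0,-28,0],
    [0,-28,0],
    [0,-28,0],
    [0,-21,0],
    [0,-14,0],
    [0,-7,0]
  ]
}}

```text
time: 11.85
tool_pos: [523.9, -83.4, 135.5]
tcp_rot: [-180.0, 6.8, 168.3]
ft_force: [-0.0, 0.1, -2.0]
finger_gap: 54.8
grip_force: 74.4
```

Emit:
{"fn": "servo_tool", "kwargs": {
  "fingers": [0.045,0.045,0.045,0.045,0.045],
  "linear": [
    [0,0,0],
    [0,0,0],
    [0,0,0],
    [0,0,0],
    [0,0,0]
  ],
  "rotation": [
    [0,7,0],
    [0,7,0],
    [0,7,0],
    [0,7,0],
    [0,7,0]
  ]
}}

```text
time: 12.35
tool_pos: [522.1, -82.9, 134.6]
tcp_rot: [-180.0, 0.1, 168.3]
ft_force: [-0.1, -0.2, -1.6]
finger_gap: 55.3
grip_force: 74.4
```

```bash
python3 q.py
```

```text
12.65 [522.3 -82.9 134.5] [-1.800e+02  1.000e-01  1.683e+02] tool torque [ 0.003  0.009 -0.016] [0.022 0.033 0.021] F [-0.03  0.21 -1.87] 55.11797902674485
```

Emit:
{"fn": "servo_tool", "kwargs": {
  "fingers": [0.045,0.045,0.045,0.045,0.045,0.045,0.045,0.045],
  "linear": [
    [0,0,0.02],
    [0,0,0.04],
    [0,0,0.06],
    [0,0,0.08],
    [0,0,0.092],
    [0,0,0.099],
    [0,0,0.099],
    [0,0,0.099]
  ],
  "rotation": [
    [0,0,0],
    [0,0,0],
    [0,0,0],
    [0,0,0],
    [0,0,0],
    [0,0,0],
    [0,0,0],
    [0,0,0]
  ]
}}

```text
time: 13.45
tool_pos: [522.8, -83.1, 36.8]
tcp_rot: [-180.0, 0.0, 168.3]
ft_force: [-6.9, 2.1, 9.4]
finger_gap: 55.1
grip_force: 76.5
```

Emit:
{"fn": "servo_tool", "kwargs": {
  "fingers": [0.085,0.085,0.085,0.085,0.085,0.085,0.085,0.085,0.085,0.085],
  "linear": [
    [0,0,0],
    [0,0,0],
    [0,0,0],
    [0,0,0],
    [0,0,-0.02],
    [0,0,-0.05],
    [0,0,-0.09],
    [0,0,-0.13],
    [0,0,-0.166],
    [0,0,-0.166]
  ],
  "rotation": [
    [0,0,0],
    [0,0,0],
    [0,0,0],
    [0,0,0],
    [0,0,0],
    [0,0,0],
    [0,0,0],
    [0,0,0],
    [0,0,0],
    [0,0,0]
  ]
}}

```text
time: 14.45
tool_pos: [525.8, -83.8, 207.8]
tcp_rot: [-180.0, 0.6, 168.3]
ft_force: [0.3, 0.2, 0.4]
finger_gap: 84.9
grip_force: 0.0
```

Run:
```python
from h import *
print(r.sense()["joint_pos"].round(1))
rows((522.5,-83,201,168.3),[(498,-231,201,90),(498,-231,201,12)])
```

```text
[-14.6  -2.2  99.7   0.   81.9 -92.9]
L [[-0.006, -0.1499, -0.0], [-0.006, -0.1499, -0.0]]
R [[0.0, -0.0, 78.3], [-0.0, -0.0, 156.3]]
```

Emit:
{"fn": "servo_tool", "kwargs": {
  "fingers": [0.085,0.085,0.085,0.085,0.085,0.085,0.085,0.085,0.085,0.085],
  "linear": [
    [0,-0.03,0],
    [-0.002,-0.06,0],
    [-0.003,-0.09,0],
    [-0.005,-0.12,0],
    [-0.006,-0.15,0],
    [-0.006,-0.15,0],
    [-0.006,-0.15,0],
    [-0.006,-0.15,0],
    [-0.006,-0.15,0],
    [-0.006,-0.15,0]
  ],
  "rotation": [
    [0,0,8],
    [0,0,16],
    [0,0,24],
    [0,0,32],
    [0,0,40],
    [0,0,48],
    [0,0,56],
    [0,0,64],
    [0,0,72],
    [0,0,78.3]
  ]
}}

```text
time: 15.45
tool_pos: [497.6, -231.0, 200.1]
tcp_rot: [-179.9, -0.0, 89.7]
ft_force: [-0.9, 0.5, 0.2]
finger_gap: 85.3
grip_force: 0.0
```

Emit:
{"fn": "servo_tool", "kwargs": {
  "fingers": [0.085,0.085,0.085,0.085,0.085,0.085,0.085,0.085,0.085,0.085],
  "linear": [
    [0,0,0],
    [0,0,0],
    [0,0,0],
    [0,0,0],
    [0,0,0],
    [0,0,0],
    [0,0,0],
    [0,0,0],
    [0,0,0],
    [0,0,0]
  ],
  "rotation": [
    [0,0,8],
    [0,0,16],
    [0,0,24],
    [0,0,32],
    [0,0,40],
    [0,0,48],
    [0,0,56],
    [0,0,64],
    [0,0,72],
    [0,0,78]
  ]
}}

```text
time: 16.45
tool_pos: [497.6, -230.9, 200.1]
tcp_rot: [-180.0, 0.0, 11.7]
ft_force: [0.4, 0.2, -0.3]
finger_gap: 85.2
grip_force: 0.0
```

Emit:
{"fn": "servo_tool", "kwargs": {
  "fingers": [0.085,0.085,0.085,0.085,0.085,0.085],
  "linear": [
    [0,0,0.03],
    [0,0,0.07],
    [0,0,0.11],
    [0,0,0.145],
    [0,0,0.166],
    [0,0,0.166]
  ],
  "rotation": [
    [0,0,0],
    [0,0,0],
    [0,0,0],
    [0,0,0],
    [0,0,0],
    [0,0,0]
  ]
}}

```text
time: 17.05
tool_pos: [494.5, -229.1, 30.3]
tcp_rot: [-179.7, 0.3, 12.0]
ft_force: [-0.3, 0.6, -0.6]
finger_gap: 84.7
grip_force: 0.0
```

Emit:
{"fn": "servo_tool", "kwargs": {
  "fingers": [0.045,0.045,0.045,0.045,0.045,0.045,0.045,0.045],
  "linear": [
    [0,0,0],
    [0,0,0],
    [0,0,0],
    [0,0,0],
    [0,0,0],
    [0,0,0],
    [0,0,0],
    [0,0,0]
  ],
  "rotation": [
    [0,0,0],
    [0,0,0],
    [0,0,0],
    [0,0,0],
    [0,0,0],
    [0,0,0],
    [0,0,0],
    [0,0,0]
  ],
  "force": 70
}}

```text
time: 17.85
tool_pos: [499.4, -232.0, 37.2]
tcp_rot: [179.9, -0.2, 12.0]
ft_force: [0.2, -0.6, 6.5]
finger_gap: 55.3
grip_force: 75.2
```

Emit:
{"fn": "servo_tool", "kwargs": {
  "fingers": [0.045,0.045,0.045,0.045,0.045,0.045,0.045,0.045,0.045,0.045],
  "linear": [
    [0,0,-0.01],
    [0,0,-0.025],
    [0,0,-0.045],
    [0,0,-0.065],
    [0,0,-0.085],
    [0,0,-0.1],
    [0,0,-0.1],
    [0,0,-0.1],
    [0,0,-0.1],
    [0,0,-0.1]
  ],
  "rotation": [
    [0,0,0],
    [0,0,0],
    [0,0,0],
    [0,0,0],
    [0,0,0],
    [0,0,0],
    [0,0,0],
    [0,0,0],
    [0,0,0],
    [0,0,0]
  ]
}}

```text
time: 18.85
tool_pos: [497.0, -230.6, 133.6]
tcp_rot: [-179.9, 0.1, 12.0]
ft_force: [-1.0, 0.3, -2.8]
finger_gap: 55.4
grip_force: 74.5
```

Emit:
{"fn": "servo_tool", "kwargs": {
  "fingers": [0.045,0.045,0.045,0.045,0.045,0.045,0.045,0.045,0.045,0.045],
  "linear": [
    [0,0,0],
    [0,0,0],
    [0,0,0],
    [0,0,0],
    [0,0,0],
    [0,0,0],
    [0,0,0],
    [0,0,0],
    [0,0,0],
    [0,0,0]
  ],
  "rotation": [
    [0,8,0],
    [0,16,0],
    [0,24,0],
    [0,28,0],
    [0,28,0],
    [0,28,0],
    [0,28,0],
    [0,21,0],
    [0,14,0],
    [0,7,0]
  ]
}}

```text
time: 19.85
tool_pos: [499.2, -231.8, 136.5]
tcp_rot: [179.8, -6.7, 12.0]
ft_force: [0.5, 0.6, -2.6]
finger_gap: 55.2
grip_force: 74.6
```

Emit:
{"fn": "servo_tool", "kwargs": {
  "fingers": [0.045,0.045,0.045,0.045,0.045],
  "linear": [
    [0,0,0],
    [0,0,0],
    [0,0,0],
    [0,0,0],
    [0,0,0]
  ],
  "rotation": [
    [0,-7,0],
    [0,-7,0],
    [0,-7,0],
    [0,-7,0],
    [0,-7,0]
  ]
}}

```text
time: 20.35
tool_pos: [497.3, -231.3, 135.1]
tcp_rot: [180.0, -0.1, 11.9]
ft_force: [0.1, 0.4, -2.7]
finger_gap: 55.3
grip_force: 74.7
```

```bash
python3 q.py
```

```text
20.65 [ 497.6 -231.3  135.3] [180.  -0.  12.] tool torque [-0.004  0.     0.011] [0.038 0.022 0.027] F [-0.25  0.04 -2.84] 55.35553498406142
```

Emit:
{"fn": "servo_tool", "kwargs": {
  "fingers": [0.045,0.045,0.045,0.045,0.045,0.045,0.045,0.045,0.045,0.045],
  "linear": [
    [0,0,0],
    [0,0,0],
    [0,0,0],
    [0,0,0],
    [0,0,0],
    [0,0,0],
    [0,0,0],
    [0,0,0],
    [0,0,0],
    [0,0,0]
  ],
  "rotation": [
    [0,-8,0],
    [0,-16,0],
    [0,-24,0],
    [0,-28,0],
    [0,-28,0],
    [0,-28,0],
    [0,-28,0],
    [0,-21,0],
    [0,-14,0],
    [0,-7,0]
  ]
}}

```text
time: 21.65
tool_pos: [498.3, -231.7, 136.4]
tcp_rot: [179.9, 6.6, 11.9]
ft_force: [-0.6, 0.6, -3.1]
finger_gap: 55.2
grip_force: 74.8
```

Emit:
{"fn": "servo_tool", "kwargs": {
  "fingers": [0.045,0.045,0.045,0.045,0.045],
  "linear": [
    [0,0,0],
    [0,0,0],
    [0,0,0],
    [0,0,0],
    [0,0,0]
  ],
  "rotation": [
    [0,7,0],
    [0,7,0],
    [0,7,0],
    [0,7,0],
    [0,7,0]
  ]
}}

```text
time: 22.15
tool_pos: [498.8, -231.1, 135.4]
tcp_rot: [180.0, 0.0, 12.0]
ft_force: [0.1, 0.5, -2.5]
finger_gap: 55.0
grip_force: 74.9
```

```bash
python3 q.py
```

```text
22.45 [ 498.  -230.9  134.7] [-180.    0.   12.] tool torque [-0.006 -0.024  0.006] [0.018 0.015 0.024] F [ 0.34 -0.12 -2.81] 55.19201032987024
```

Emit:
{"fn": "servo_tool", "kwargs": {
  "fingers": [0.045,0.045,0.045,0.045,0.045,0.045,0.045,0.045],
  "linear": [
    [0,0,0.02],
    [0,0,0.04],
    [0,0,0.06],
    [0,0,0.08],
    [0,0,0.092],
    [0,0,0.099],
    [0,0,0.099],
    [0,0,0.099]
  ],
  "rotation": [
    [0,0,0],
    [0,0,0],
    [0,0,0],
    [0,0,0],
    [0,0,0],
    [0,0,0],
    [0,0,0],
    [0,0,0]
  ]
}}

```text
time: 23.25
tool_pos: [498.4, -231.3, 37.1]
tcp_rot: [180.0, -0.0, 12.0]
ft_force: [-3.0, 2.2, 5.4]
finger_gap: 54.9
grip_force: 75.9
```

Emit:
{"fn": "servo_tool", "kwargs": {
  "fingers": [0.085,0.085,0.085,0.085,0.085,0.085,0.085,0.085,0.085,0.085],
  "linear": [
    [0,0,0],
    [0,0,0],
    [0,0,0],
    [0,0,0],
    [0,0,-0.02],
    [0,0,-0.05],
    [0,0,-0.09],
    [0,0,-0.13],
    [0,0,-0.165],
    [0,0,-0.165]
  ],
  "rotation": [
    [0,0,0],
    [0,0,0],
    [0,0,0],
    [0,0,0],
    [0,0,0],
    [0,0,0],
    [0,0,0],
    [0,0,0],
    [0,0,0],
    [0,0,0]
  ]
}}

```text
time: 24.25
tool_pos: [500.8, -232.8, 207.8]
tcp_rot: [179.6, -0.5, 12.0]
ft_force: [0.6, -0.7, -0.8]
finger_gap: 84.8
grip_force: 0.0
```

Run:
```python
from h import *
print(r.sense()["tool_pos"].round(1))
rows((498,-231,200,12),[(463,-373,200,12)])
```

```text
[ 500.8 -232.8  207.8]
L [[-0.0638, 0.1316, 0.0]]
R [[0.0, 0.0, 0.0]]
```

Emit:
{"fn": "servo_tool", "kwargs": {
  "fingers": [0.085,0.085,0.085,0.085,0.085,0.085],
  "linear": [
    [-0.016,0.033,0],
    [-0.032,0.066,0],
    [-0.048,0.099,0],
    [-0.064,0.132,0],
    [-0.064,0.132,0],
    [-0.064,0.132,0]
  ],
  "rotation": [
    [0,0,0],
    [0,0,0],
    [0,0,0],
    [0,0,0],
    [0,0,0],
    [0,0,0]
  ]
}}

```text
time: 24.85
tool_pos: [462.1, -373.9, 200.0]
tcp_rot: [-179.9, 0.0, 11.9]
ft_force: [0.5, 0.8, 0.5]
finger_gap: 85.3
grip_force: 0.0
```

Emit:
{"fn": "servo_tool", "kwargs": {
  "fingers": [0.085,0.085,0.085,0.085,0.085,0.085],
  "linear": [
    [0,0,0.03],
    [0,0,0.07],
    [0,0,0.11],
    [0,0,0.145],
    [0,0,0.166],
    [0,0,0.166]
  ],
  "rotation": [
    [0,0,0],
    [0,0,0],
    [0,0,0],
    [0,0,0],
    [0,0,0],
    [0,0,0]
  ]
}}

```text
time: 25.45
tool_pos: [460.6, -369.7, 30.5]
tcp_rot: [-179.6, 0.2, 12.1]
ft_force: [0.1, 0.3, -0.6]
finger_gap: 85.0
grip_force: 0.0
```

Emit:
{"fn": "servo_tool", "kwargs": {
  "fingers": [0.045,0.045,0.045,0.045,0.045,0.045,0.045,0.045],
  "linear": [
    [0,0,0],
    [0,0,0],
    [0,0,0],
    [0,0,0],
    [0,0,0],
    [0,0,0],
    [0,0,0],
    [0,0,0]
  ],
  "rotation": [
    [0,0,0],
    [0,0,0],
    [0,0,0],
    [0,0,0],
    [0,0,0],
    [0,0,0],
    [0,0,0],
    [0,0,0]
  ],
  "force": 80
}}

```text
time: 26.25
tool_pos: [464.2, -374.7, 37.6]
tcp_rot: [179.8, -0.2, 12.0]
ft_force: [1.5, 0.5, 7.7]
finger_gap: 55.0
grip_force: 87.0
```

Emit:
{"fn": "servo_tool", "kwargs": {
  "fingers": [0.045,0.045,0.045,0.045,0.045,0.045,0.045,0.045,0.045,0.045],
  "linear": [
    [0,0,-0.01],
    [0,0,-0.025],
    [0,0,-0.045],
    [0,0,-0.065],
    [0,0,-0.085],
    [0,0,-0.105],
    [0,0,-0.123],
    [0,0,-0.123],
    [0,0,-0.123],
    [0,0,-0.123]
  ],
  "rotation": [
    [0,0,0],
    [0,0,0],
    [0,0,0],
    [0,0,0],
    [0,0,0],
    [0,0,0],
    [0,0,0],
    [0,0,0],
    [0,0,0],
    [0,0,0]
  ]
}}

```text
time: 27.25
tool_pos: [461.9, -372.7, 156.4]
tcp_rot: [-179.9, 0.1, 12.0]
ft_force: [-0.3, 0.1, -7.8]
finger_gap: 55.1
grip_force: 86.7
```

Emit:
{"fn": "servo_tool", "kwargs": {
  "fingers": [0.045,0.045,0.045,0.045,0.045,0.045,0.045,0.045,0.045,0.045],
  "linear": [
    [0,0,0],
    [0,0,0],
    [0,0,0],
    [0,0,0],
    [0,0,0],
    [0,0,0],
    [0,0,0],
    [0,0,0],
    [0,0,0],
    [0,0,0]
  ],
  "rotation": [
    [0,8,0],
    [0,16,0],
    [0,24,0],
    [0,28,0],
    [0,28,0],
    [0,28,0],
    [0,28,0],
    [0,21,0],
    [0,14,0],
    [0,7,0]
  ]
}}

```text
time: 28.25
tool_pos: [463.9, -374.1, 159.6]
tcp_rot: [179.8, -6.7, 12.0]
ft_force: [0.3, 0.6, -7.1]
finger_gap: 55.4
grip_force: 87.3
```

Emit:
{"fn": "servo_tool", "kwargs": {
  "fingers": [0.045,0.045,0.045,0.045,0.045],
  "linear": [
    [0,0,0],
    [0,0,0],
    [0,0,0],
    [0,0,0],
    [0,0,0]
  ],
  "rotation": [
    [0,-7,0],
    [0,-7,0],
    [0,-7,0],
    [0,-7,0],
    [0,-7,0]
  ]
}}

```text
time: 28.75
tool_pos: [461.9, -373.7, 157.9]
tcp_rot: [-180.0, -0.1, 11.9]
ft_force: [-0.9, 0.2, -6.0]
finger_gap: 55.2
grip_force: 87.2
```

```bash
python3 q.py
```

```text
29.05 [ 462.4 -373.8  158.2] [180.  -0.  12.] tool torque [-0.011  0.014  0.002] [0.035 0.049 0.027] F [ 0.11 -0.07 -6.89] 55.384073833170184
```

Emit:
{"fn": "servo_tool", "kwargs": {
  "fingers": [0.045,0.045,0.045,0.045,0.045,0.045,0.045,0.045,0.045,0.045],
  "linear": [
    [0,0,0],
    [0,0,0],
    [0,0,0],
    [0,0,0],
    [0,0,0],
    [0,0,0],
    [0,0,0],
    [0,0,0],
    [0,0,0],
    [0,0,0]
  ],
  "rotation": [
    [0,-8,0],
    [0,-16,0],
    [0,-24,0],
    [0,-28,0],
    [0,-28,0],
    [0,-28,0],
    [0,-28,0],
    [0,-21,0],
    [0,-14,0],
    [0,-7,0]
  ]
}}

```text
time: 30.05
tool_pos: [462.7, -374.3, 159.6]
tcp_rot: [179.8, 6.6, 11.9]
ft_force: [-0.8, 1.7, -4.4]
finger_gap: 55.1
grip_force: 102.9
```

Emit:
{"fn": "servo_tool", "kwargs": {
  "fingers": [0.045,0.045,0.045,0.045,0.045],
  "linear": [
    [0,0,0],
    [0,0,0],
    [0,0,0],
    [0,0,0],
    [0,0,0]
  ],
  "rotation": [
    [0,7,0],
    [0,7,0],
    [0,7,0],
    [0,7,0],
    [0,7,0]
  ]
}}

```text
time: 30.55
tool_pos: [463.3, -373.3, 158.1]
tcp_rot: [180.0, 0.1, 12.1]
ft_force: [-1.4, 2.1, -10.6]
finger_gap: 55.1
grip_force: 107.5
```

```bash
python3 q.py;python3 - <<'E'
from h import *
s=r.snapshot("side");cv2.imwrite("pics/s3.png",cv2.cvtColor(s["frame"],cv2.COLOR_RGB2BGR))
rows((463,-373,158,12),[(464,17,158,12),(464,17,158,0)])
E
```

```text
30.85 [ 463.  -373.3  157.8] [-180.    0.   12.] tool torque [ 0.151 -0.741 -0.079] [0.642 0.512 0.233] F [-1.64 -0.88 -6.84] 54.965872461569674
L [[0.0821, -0.3813, -0.0], [0.0821, -0.3813, -0.0]]
R [[0.0, 0.0, 0.0], [0.0, -0.0, 12.0]]
```

View pics/s3.png

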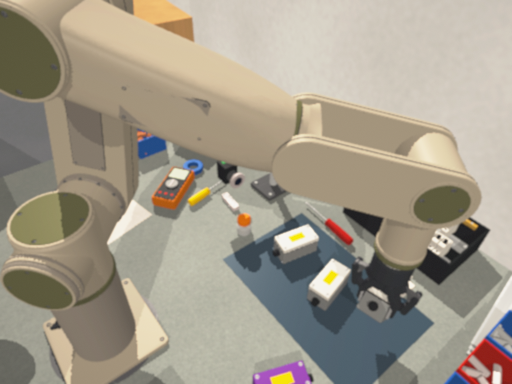

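```bash
python3 q.py; python3 q.py;python3 - <<'E'
from h import *
s=r.sense();print(s["grip_force"],s["joint_pos"].round(1),s["qd"].round(2))
s=r.snapshot("side");cv2.imwrite("pics/c3.png",cv2.resize(cv2.cvtColor(s["frame"],cv2.COLOR_RGB2BGR)[220:370,300:450],None,fx=4,fy=4))
E
```

```text
31.2 [ 462.7 -373.5  158. ] [180.   0.  12.] tool torque [ 0.126 -0.274 -0.11 ] [0.205 0.502 0.14 ] F [-0.57  1.03 -3.33] 54.69149679694185
31.5 [ 462.7 -373.5  158. ] [180.   0.  12.] tool torque [ 0.001 -0.134  0.053] [0.267 0.424 0.09 ] F [ 0.09 -0.44 -9.36] 54.937063461293995
101.7719292640686 [-43.9  10.1  92.2  -0.   77.7  34.1] [ 0.14  0.07 -0.01 -1.77  0.23 -1.57]
```

View pics/c3.png

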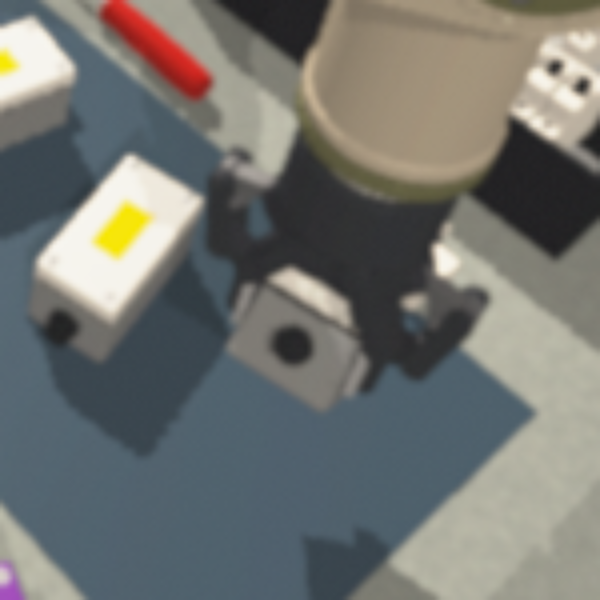

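Run:
```python
from h import *
s=r.snapshot("side");c=np.array([463,-373.5,158]);
for t in (-30,-15,0,15,30):
    R=(Ro.from_euler('z',12,degrees=True)*Ro.from_euler('y',t,degrees=True))
    print(t,[tuple(((np.array(pix(s,c+R.apply(p)))-[300,220])*4).round(0).astype(int)) for p in [(-55,28,21),(-55,-28,21),(-55,28,-37),(-55,-28,-37)]])
print(r.sense()["qd"].round(2), r.sense()["wrist_torque"])
```

```text
-30 [(np.int64(195), np.int64(384)), (np.int64(295), np.int64(451)), (np.int64(205), np.int64(396)), (np.int64(299), np.int64(459))]
-15 [(np.int64(200), np.int64(369)), (np.int64(302), np.int64(436)), (np.int64(194), np.int64(405)), (np.int64(290), np.int64(470))]
0 [(np.int64(209), np.int64(348)), (np.int64(312), np.int64(415)), (np.int64(188), np.int64(408)), (np.int64(285), np.int64(474))]
15 [(np.int64(222), np.int64(323)), (np.int64(326), np.int64(390)), (np.int64(186), np.int64(403)), (np.int64(285), np.int64(470))]
30 [(np.int64(237), np.int64(296)), (np.int64(342), np.int64(363)), (np.int64(189), np.int64(390)), (np.int64(290), np.int64(458))]
[-0.38 -0.15  0.21  4.36 -1.24  9.46] [-0.03752389  0.0775275  -0.10342758]
```

Run:
```python
from h import *
s=r.snapshot("side");c=np.array([463,-373.5,158]);Z=Ro.from_euler('z',12,degrees=True)
for n,u,v,dz in (("gland",292,345,-15),("TL",258,280,21),("TR",365,345,21),("BL",230,345,-37),("BR",322,410,-37)):
    print(n,Z.inv().apply(onz(s,300+u/4,220+v/4,158+dz)-c).round(0))
a=r.snapshot("top");A=cv2.cvtColor(a["frame"],cv2.COLOR_RGB2BGR)
u,v=pix(a,c);print(u,v);u,v=int(u),int(v)
B=cv2.cvtColor(s["frame"],cv2.COLOR_RGB2BGR)
cv2.imwrite("pics/c4.png",np.hstack([cv2.resize(A[v-45:v+45,u-45:u+45],(400,400)),cv2.resize(B[255:345,335:425],(400,400))]))
```

```text
gland [ -1.   1. -15.]
TL [-4. 28. 21.]
TR [ -3. -31.  21.]
BL [ -8.  29. -37.]
BR [-10. -26. -37.]
412.69279802311223 197.72041832859807
```

View pics/c4.png

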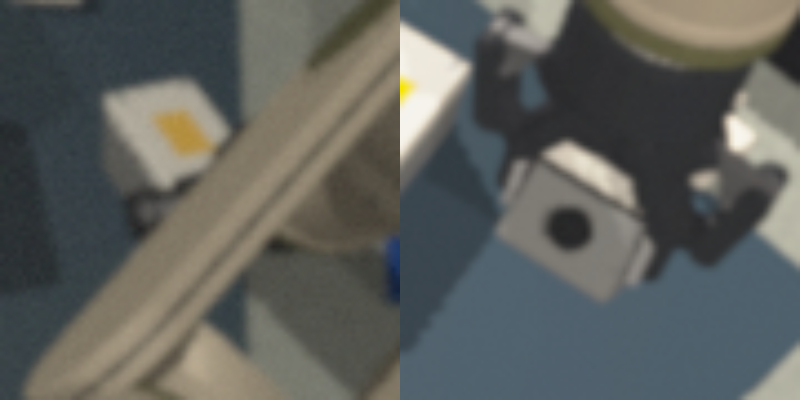

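Emit:
{"fn": "servo_tool", "kwargs": {
  "fingers": [0.045,0.045,0.045,0.045,0.045,0.045,0.045,0.045,0.045,0.045],
  "linear": [
    [0,0,0.01],
    [0,0,0.025],
    [0,0,0.04],
    [0,0,0.055],
    [0,0,0.07],
    [0,0,0.085],
    [0,0,0.097],
    [0,0,0.107],
    [0,0,0.115],
    [0,0,0.117]
  ],
  "rotation": [
    [0,0,0],
    [0,0,0],
    [0,0,0],
    [0,0,0],
    [0,0,0],
    [0,0,0],
    [0,0,0],
    [0,0,0],
    [0,0,0],
    [0,0,0]
  ]
}}

```text
time: 32.7
tool_pos: [463.0, -374.7, 41.4]
tcp_rot: [179.9, -0.0, 12.0]
ft_force: [-9.1, -0.4, 14.2]
finger_gap: 54.6
grip_force: 108.2
```

Emit:
{"fn": "servo_tool", "kwargs": {
  "fingers": [0.045,0.045,0.045],
  "linear": [
    [0,0,0.003],
    [0,0,0.005],
    [0,0,0.005]
  ],
  "rotation": [
    [0,0,0],
    [0,0,0],
    [0,0,0]
  ]
}}

```text
time: 33.0
tool_pos: [463.3, -374.8, 37.2]
tcp_rot: [179.9, -0.1, 12.0]
ft_force: [-5.6, -1.0, 6.2]
finger_gap: 55.0
grip_force: 107.9
```

Emit:
{"fn": "servo_tool", "kwargs": {
  "fingers": [0.085,0.085,0.085,0.085,0.085,0.085,0.085,0.085,0.085,0.085],
  "linear": [
    [0,0,0],
    [0,0,0],
    [0,0,0],
    [0,0,0],
    [0,0,-0.02],
    [0,0,-0.05],
    [0,0,-0.09],
    [0,0,-0.13],
    [0,0,-0.165],
    [0,0,-0.165]
  ],
  "rotation": [
    [0,0,0],
    [0,0,0],
    [0,0,0],
    [0,0,0],
    [0,0,0],
    [0,0,0],
    [0,0,0],
    [0,0,0],
    [0,0,0],
    [0,0,0]
  ]
}}

```text
time: 34.0
tool_pos: [465.3, -375.7, 208.1]
tcp_rot: [179.5, -0.4, 12.0]
ft_force: [0.3, -0.1, 0.9]
finger_gap: 84.8
grip_force: 0.0
```

Run:
```python
from h import *
print(r.sense()["tool_pos"].round(1))
for n in ("top","side"):
    s=r.snapshot(n);f=s["frame"];hsv=cv2.cvtColor(f,cv2.COLOR_RGB2HSV);m=cv2.inRange(hsv,(18,90,110),(35,255,255))
    for c in cv2.findContours(m,cv2.RETR_EXTERNAL,cv2.CHAIN_APPROX_NONE)[0]:
        if cv2.contourArea(c)<15: continue
        b=cv2.boxPoints(cv2.minAreaRect(c));w=np.array([onz(s,*p,58)[:2] for p in b]);e=w[1]-w[0];g=w[2]-w[1]
        if np.hypot(*e)<np.hypot(*g): e,g=g,e
        if 380<w.mean(0)[0]<600 and w.mean(0)[1]<0: print(n,w.mean(0).round(1),np.hypot(*e).round(),np.hypot(*g).round(),(np.degrees(np.arctan2(e[1],e[0]))%180).round(1))
cv2.imwrite("pics/s5.png",cv2.cvtColor(f,cv2.COLOR_RGB2BGR)[150:380,220:500])
```

```text
[ 465.3 -375.7  208.1]
top [ 437.3 -592.6] 23.0 12.0 177.6
top [ 504.8 -365.8] 38.0 21.0 12.9
top [ 497.7 -231.8] 43.0 21.0 12.1
top [521.7 -83.1] 43.0 21.0 169.4
side [ 502.3 -367.4] 42.0 21.0 13.4
side [ 498.2 -232.3] 42.0 21.0 12.3
side [521.2 -83.6] 44.0 20.0 168.2
```

View pics/s5.png

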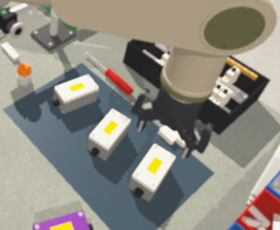

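Emit:
{"fn": "servo_tool", "kwargs": {
  "fingers": [0.085,0.085,0.085,0.085,0.085,0.085,0.085,0.085,0.085,0.085],
  "linear": [
    [0.02,0.001,0],
    [0.0405,0.002,0],
    [0.0405,0.002,0],
    [0.0405,0.002,0.03],
    [0.0405,0.002,0.07],
    [0.0405,0.002,0.11],
    [0.0405,0.002,0.145],
    [0.0405,0.002,0.164],
    [0.0405,0.002,0.166],
    [0.0405,0.002,0.166]
  ],
  "rotation": [
    [0,0,0],
    [0,0,0],
    [0,0,-0.5],
    [0,0,-0.5],
    [0,0,-0.5],
    [0,0,-0.5],
    [0,0,-0.5],
    [0,0,-0.5],
    [0,0,-0.5],
    [0,0,-0.5]
  ]
}}

```text
time: 35.1
tool_pos: [501.6, -366.4, 33.8]
tcp_rot: [-179.9, 0.1, 12.5]
ft_force: [0.3, -0.3, 0.6]
finger_gap: 84.7
grip_force: 0.0
```

Emit:
{"fn": "servo_tool", "kwargs": {
  "fingers": [0.045,0.045,0.045,0.045,0.045,0.045,0.045,0.045],
  "linear": [
    [0,0,0],
    [0,0,0],
    [0,0,0],
    [0,0,0],
    [0,0,0],
    [0,0,0],
    [0,0,0],
    [0,0,0]
  ],
  "rotation": [
    [0,0,0],
    [0,0,0],
    [0,0,0],
    [0,0,0],
    [0,0,0],
    [0,0,0],
    [0,0,0],
    [0,0,0]
  ],
  "force": 115
}}

```text
time: 35.9
tool_pos: [504.0, -368.0, 37.4]
tcp_rot: [179.8, -0.1, 12.5]
ft_force: [-0.6, 0.1, 6.0]
finger_gap: 54.8
grip_force: 123.5
```

Emit:
{"fn": "servo_tool", "kwargs": {
  "fingers": [0.045,0.045,0.045,0.045,0.045,0.045,0.045,0.045,0.045,0.045],
  "linear": [
    [0,0,-0.01],
    [0,0,-0.025],
    [0,0,-0.045],
    [0,0,-0.065],
    [0,0,-0.085],
    [0,0,-0.105],
    [0,0,-0.123],
    [0,0,-0.123],
    [0,0,-0.123],
    [0,0,-0.123]
  ],
  "rotation": [
    [0,0,0],
    [0,0,0],
    [0,0,0],
    [0,0,0],
    [0,0,0],
    [0,0,0],
    [0,0,0],
    [0,0,0],
    [0,0,0],
    [0,0,0]
  ]
}}

```text
time: 36.9
tool_pos: [501.9, -366.4, 156.4]
tcp_rot: [-179.9, 0.1, 12.5]
ft_force: [0.0, 0.4, -7.8]
finger_gap: 55.0
grip_force: 123.1
```

```bash
python3 q.py
```

```text
37.2 [ 502.5 -366.8  157.2] [-179.9    0.    12.5] tool torque [-0.019 -0.01  -0.011] [0.016 0.023 0.04 ] F [ 0.11  0.23 -7.45] 54.955285123932505
```

Emit:
{"fn": "servo_tool", "kwargs": {
  "fingers": [0.045,0.045,0.045,0.045,0.045,0.045,0.045,0.045,0.045,0.045],
  "linear": [
    [0,0,0],
    [0,0,0],
    [0,0,0],
    [0,0,0],
    [0,0,0],
    [0,0,0],
    [0,0,0],
    [0,0,0],
    [0,0,0],
    [0,0,0]
  ],
  "rotation": [
    [0,7,0],
    [0,14,0],
    [0,21,0],
    [0,26,0],
    [0,26,0],
    [0,26,0],
    [0,26,0],
    [0,20,0],
    [0,14,0],
    [0,7,0]
  ]
}}

```text
time: 38.2
tool_pos: [503.6, -367.6, 159.4]
tcp_rot: [179.8, -6.8, 12.5]
ft_force: [0.9, 0.3, -6.8]
finger_gap: 54.2
grip_force: 128.0
```

Emit:
{"fn": "servo_tool", "kwargs": {
  "fingers": [0.045,0.045,0.045,0.045,0.045],
  "linear": [
    [0,0,0],
    [0,0,0],
    [0,0,0],
    [0,0,0],
    [0,0,0]
  ],
  "rotation": [
    [0,-7,0],
    [0,-7,0],
    [0,-7,0],
    [0,-7,0],
    [0,-7,0]
  ]
}}

```text
time: 38.7
tool_pos: [502.1, -367.4, 158.0]
tcp_rot: [-180.0, -0.1, 12.4]
ft_force: [-0.0, 0.5, -6.5]
finger_gap: 54.3
grip_force: 128.0
```

```bash
python3 q.py
python3 - <<'E'
from h import *
print(r.sense()["joint_pos"].round(1))
rows((503,-366.5,158,12.5),[(464,17,158,12.5),(464,17,158,0)])
E
```

```text
39.0 [ 502.4 -367.4  158.2] [180.   -0.   12.5] tool torque [-0.02  -0.08   0.003] [0.023 0.047 0.021] F [ 0.32 -0.15 -7.03] 54.308019551591784
[-40.9  14.2  87.4   0.   78.3  36.6]
L [[0.0449, -0.3829, -0.0], [0.0449, -0.3829, -0.0]]
R [[0.0, 0.0, 0.0], [0.0, -0.0, 12.5]]
```

```bash
cat > g.py <<'E'
from h import *
s=r.snapshot("side");st=r.sense();c=st["tool_pos"];yaw=st["tcp_rot"][2];Z=Ro.from_euler('z',yaw,degrees=True)
p=np.array(pix(s,c+Z.apply([-70,0,-15])));print("pred gland",p.round(1))
f=cv2.cvtColor(s["frame"],cv2.COLOR_RGB2GRAY);u,v=p.astype(int)
m=(f<60).astype(np.uint8)
n,_,S,C=cv2.connectedComponentsWithStats(m)
for i in range(1,n):
    if 25<S[i,4]<250 and np.hypot(*(C[i]-p))<45: print(S[i],C[i].round(1),Z.inv().apply(onz(s,*C[i],c[2]-15)-c).round(1))
E
python3 g.py
```

```text
pred gland [368.2 316.8]
[380 288   8   9  60] [383.4 291.8] [  5.4   2.5 -15. ]
```

Run:
```python
from h import *
s=r.snapshot("side");f=cv2.cvtColor(s["frame"],cv2.COLOR_RGB2GRAY)
sub=f[262:340:3,340:424:3]
for i,row in enumerate(sub): print(262+3*i,' '.join('%3d'%x for x in row))
c=r.sense()["tool_pos"];Z=Ro.from_euler('z',12.5,degrees=True)
for n,q in dict(nTL=(-55,28,21),nTR=(-55,-28,21),nBL=(-55,28,-37),nBR=(-55,-28,-37),fR=(55,-28,-37)).items(): print(n,np.round(pix(s,c+Z.apply(q))))
```

```text
262 138  87  89  89  89  88  88  99  49  48  52 166 177  46  45  46  49  50  49  51  52  52  52  51  51  52  51  46
265 245 222 103  88  89  89  89  77  51  51  57 161 172  61  45  45  50  49  50  52  51  50  53  52  52  52  50  39
268 244 245 238 157  87  89  88  76  49  51  54  82  64  50  48  48  48  50  50  52  52  53  52  51  50  51  45  35
271 245 244 241 222  88  88  88  83  53  50  52  44  47  50  48  50  49  47  48  50  53  52  52  52  52  49  79  69
274 245 244 237 129  88  87  88  88  88  76  47  49  49  53 118  60  49  48  47  48  53  51  51  50  51  58  96 129
277 244 243 155  97  88  87  88  88  88  85  51  48  66 227 244 235 166  75  46  50  51  50  50  50  51  55  89  99
280 244 182 107  92  89  88  88  88  87  75  89 117  97 126 234 243 236 227 110  46  49  51  49  56 105 126  83  87
283 210 113  90  88  88  88  88  88  88  58 126  96 123 121 112 169 238 227 229 124  50  50  50 154 233 180  83  82
286 124  98  71  88  88  88  88  87  88  87 128 120 123 109 100 128 121 175 221 169  49  50  50 126 246 187  87  52
289 105  74  70  72  88  88  87  87  87  93 118 124 124 
[... 1294 characters left out ...]
5  96  95  94  95  94  95  95  95  95  95
325  69  87  97  97  98  98  97  97  97  96  96  96  96  96  96  98  95  95  95  96  96  95  95  96  95  95  94  95
328  74  98  97  97  98  97  97  98  98  96  97  96  96  96  95  96  95  95  95  96  95  95  94  96  95  95  95  94
331  95  97  98  98  97  98  98  97  97  96  96  95  96  96  95  96  96  96  95  95  95  95  96  95  94  96  95  95
334  97  97  98  98  97  97  98  96  97  96  96  96  95  96  96  96  96  95  95  95  94  95  96  94  94  95  95 104
337  97  98  97  98  96  98  97  97  96  96  95  97  95  95  95  96  95  95  95  96  96  95  95  96  94  95 104 175
nTL [363. 294.]
nTR [389. 310.]
nBL [357. 310.]
nBR [382. 325.]
fR [403. 290.]
```

Run:
```python
from h import *
s=r.snapshot("side");K=np.array([[s["fx"],0,s["cx"]],[0,s["fy"],s["cy"]],[0,0,1.]])
o=np.array([(-55,28,0),(-55,-28,0),(55,28,0),(55,-28,0),(-55,28,58),(-70,0,22)],float)
i=np.array([(367,296),(391,308.5),(361,309),(385,324.5),(377,279),(383.4,291.8)],float)
T=np.array(s["camera_from_world"]);F=np.diag([1,-1,-1.])
Rg=Ro.from_matrix(F@T[:3,:3])*Ro.from_euler('zy',[12.5,60],degrees=True)
t0=F@(T[:3,:3]@np.array([502,-367,120.])+T[:3,3])
ok,rv,tv=cv2.solvePnP(o,i,K,None,Rg.as_rotvec().reshape(3,1),t0.reshape(3,1),True)
Rw=T[:3,:3].T@F@cv2.Rodrigues(rv)[0];pw=T[:3,:3].T@(F@tv[:,0]-T[:3,3])
print(pw.round(1),Ro.from_matrix(Rw).as_euler('zyx',degrees=True).round(1))
print((cv2.projectPoints(o,rv,tv,K,None)[0][:,0]-i).round(1).tolist())
c=r.sense()["tool_pos"];print("TCP in box frame",(Rw.T@(c-pw)).round(1),c)
```

```text
[ 541.7 -351.2   17.2] [ 49.7  67.1 -47. ]
[[0.3, 0.5], [-0.8, 0.4], [1.6, 2.3], [-1.7, -1.6], [0.7, -2.5], [0.1, 0.7]]
TCP in box frame [-147.    -2.8   -3.2] [ 502.64862752 -367.09611709  158.04545419]
```

```bash
cat > pit.py <<'E'
from h import *
from scipy.optimize import least_squares
def fit(s,c,yaw,o,i):
    def f(x):
        R=Ro.from_euler('z',yaw,degrees=True)*Ro.from_euler('y',x[0],degrees=True)
        return (np.array([pix(s,c+R.apply(p-np.array([x[1],0,x[2]]))) for p in o])-i).ravel()
    for t in (20,60):
        q=least_squares(f,[t,0,37],loss="soft_l1");print(q.x.round(1),round(q.cost,1),q.fun.round(1))
if __name__=="__main__":
    s=r.snapshot("side")
    o=np.array([(-55,28,0),(-55,-28,0),(55,28,0),(55,-28,0),(-55,28,58),(-70,0,22)],float)
    i=np.array([(367,296),(391,308.5),(361,309),(385,324.5),(377,279),(383.4,291.8)],float)
    fit(s,r.sense()["tool_pos"],12.5,o,i)
    # earlier posture, TCP 463,-373.5,158
    o2=np.array([(-55,28,58),(-55,-28,58),(-55,28,0),(-55,-28,0),(-70,0,22)],float)
    i2=np.array([(258,280),(365,345),(230,345),(322,410),(292,345)])/4+[300,220]
    fit(s,np.array([463,-373.5,158]),12,o2,i2)
E
python3 pit.py
```

```text
[ 72.3 -69.   27.6] 9.7 [-0.9 -0.7 -0.8  1.8  2.3  1.6 -0.1 -0.   2.4 -4.7  0.4  0.3]
[ 72.3 -69.   27.6] 9.7 [-0.9 -0.7 -0.8  1.8  2.3  1.6 -0.1 -0.   2.4 -4.7  0.4  0.3]
[  6.3 -51.2  37.7] 10.1 [ 0.5 -0.5 -1.  -1.1  0.5  0.5  1.3 -0.2 -3.6  6.3]
[ 99.9 -63.2  34.1] 6.5 [ 2.5  1.  -0.1 -0.2 -2.6  0.2 -0.6  0.3  1.  -2.8]
```

Run:
```python
from h import *
c=r.sense()["tool_pos"]
for n in ("top","side"):
    s=r.snapshot(n);f=s["frame"];hsv=cv2.cvtColor(f,cv2.COLOR_RGB2HSV);m=cv2.inRange(hsv,(18,90,90),(35,255,255))
    print(n,"tcp px",np.round(pix(s,c)))
    for k in cv2.findContours(m,cv2.RETR_EXTERNAL,cv2.CHAIN_APPROX_NONE)[0]:
        if cv2.contourArea(k)>6: 
            p=cv2.minAreaRect(k)
            if np.hypot(*(np.array(p[0])-pix(s,c)))<60: print(np.round(p[0]),np.round(p[1],1),p[2],[x.tolist() for x in k[::max(1,len(k)//8),0]])
    if n=="side":
        for u,v in [(372,310),(380,315),(376,294),(400,330),(395,293),(382,282)]: print((u,v),f[v,u])
    else:
        g=cv2.cvtColor(f,cv2.COLOR_RGB2GRAY);u,v=map(int,pix(s,c))
        for y in range(v-45,v+30,4): print(y,' '.join('%3d'%x for x in g[y,u-44:u+40:4]))
```

```text
top tcp px [410. 183.]
[351. 189.] [14.8  7.3] 75.96376037597656 [[351, 181], [347, 182], [348, 186], [348, 190], [349, 194], [352, 196], [356, 194], [355, 190], [354, 186], [353, 182]]
[403. 173.] [2. 6.] 90.0 [[400, 172], [400, 173], [401, 173], [402, 174], [403, 173], [404, 173], [405, 173], [406, 173], [406, 172], [405, 172], [404, 172], [403, 172], [402, 172], [401, 172]]
137 108 138 195 194 193 198 194 114 106 122 120 119 121 118 117 116 115 116 100  68  83
141 107 139 191 193 197 202 195 111  92 119 120 119 115 117 117 114 115 111  72  84 124
145  85 133 173 194 196 171 168 111 106 112 113 111 113 114 118 116 116  85  92 120 139
149  55 122 162 189 193 129  53  52  57  61  61  59  60  53 102 117 119 104 117 137 134
153  54  56  57  66  67  52  52  59  58  59  54  61  60  59 100 118 119 119 129 136 107
157  53  53  57  58  59  57  55  56  58  61  59  58  57  59  97 121 122 126 138 101 134
161  56  53  53  53  56  60  61  59  59  59  59  59  58  60 117 120 126 142 109 135  94
165  55  55  51  50  55  61  61  58  58  62  63  60  55 102 123 120 138 122 133 105  76
169  55  54  58 
[... 564 characters left out ...]
111 129  80  78  78  79  93 102 107
197  53  53  45  57  64  65  69 121 119 128 139 108 136  59  54  81  80  80  73  72  94
201  70  47  47  57  65  68 116 121 123 141 107 137  79  44  57  80  76  77  74  65  69
205  80  51  49  46  65 107 122 125 147 126 133 115  54  45  52  79  79  82  76  64  67
209  50  47  45  49  97 119 122 148 132 131 126 145 144  70  51  80  81  82  83  78  62
side tcp px [385. 290.]
[330. 277.] [ 8.2 14.1] 39.80556869506836 [[331, 270], [328, 274], [324, 278], [325, 282], [329, 284], [333, 280], [336, 276], [335, 272]]
(372, 310) [105 105  99]
(380, 315) [106 104  98]
(376, 294) [127 125 118]
(400, 330) [ 81 100 111]
(395, 293) [167 163 154]
(382, 282) [129 123 113]
```

Emit:
{"fn": "servo_tool", "kwargs": {
  "fingers": [0.045,0.045,0.045,0.045,0.045,0.045,0.045,0.045],
  "linear": [
    [-0.01,0,0],
    [-0.02,0,0],
    [-0.03,0,0],
    [-0.04,0,0],
    [-0.05,0,0],
    [-0.06,0,0],
    [-0.06,0,0],
    [-0.06,0,0]
  ],
  "rotation": [
    [0,6,0],
    [0,12,0],
    [0,18,0],
    [0,24,0],
    [0,30,0],
    [0,36,0],
    [0,40,0],
    [0,40,0]
  ]
}}

```text
time: 40.1
tool_pos: [442.1, -380.1, 156.2]
tcp_rot: [-179.8, -40.0, 12.2]
ft_force: [-0.4, 0.2, -7.4]
finger_gap: 53.9
grip_force: 128.4
```

Run:
```python
from h import *
st=r.sense();c=st["tool_pos"];print(c.round(1),st["tcp_rot"].round(1),st["ft_force"].round(1),st["finger_gap"])
s=r.snapshot("side");f=s["frame"];g=cv2.cvtColor(f,cv2.COLOR_RGB2GRAY);u,v=map(int,pix(s,c));print(u,v)
for y in range(v-24,v+60,4): print(y,' '.join('%3d'%x for x in g[y,u-44:u+60:4]))
Z=Ro.from_euler('z',12.5,degrees=True)
for t in (0,32,70):
    R=Z*Ro.from_euler('y',t,degrees=True)
    print(t,[tuple(np.round(pix(s,c+R.apply(np.array(p)-[-50,0,30]))).astype(int).tolist()) for p in [(-70,0,22),(-55,28,0),(-55,-28,0),(-55,28,58),(-55,-28,58),(55,-28,0),(55,-28,58)]])
```

```text
[ 442.1 -380.1  156.2] [-179.8  -40.    12.2] [-0.4  0.2 -7.4] 53.92741677943132
371 310
286 131 136 140 144 144 131 163 164 105 152 163 169 174 111 152 232 241 241 237 241 241 241 178 177 142 122
290 135 140 144 146 148 149 124 160 163 142 132 163 165 171 127 135 227 175 203 241 238 133 179 178 177 143
294 138 142 145 148 149 151 153 132 150 163 159 102 162 158 169 149 120  67 146 185 108  54 132 176 173 174
298 141 144 146 148 151 152 155 158 141 134 163 162  93 152 156 158 155 164  92  82 122 123 163 175 176 175
302 144 146 148 151 152 154 158 161 163 156 120 158 158 125 127 153 152 161 137  83  75 166 176 175 173 171
306 146 148 150 153 154 156 160 162 163 162 157 128 148 156 146  93 149 146 147 128  88  87 153 174 173 174
310 148 149 152 153 156 159 161 163 164 160 158 156 141 132 153 151 110 127 140 100  88  87  87 133 174 171
314 149 151 153 155 158 161 162 162 160 158 156 153 152 147 121 145 145 132  81  88  88  88  88  89 113 172
318 151 151 154 157 160 162 162 160 158 156 155 153 151 148 146 133 101 125  87  87  87  89  88  88  88  99
322 152 153 157 160 160 162 160 158 158
[... 819 characters left out ...]
9 165
354 157 156 155 153 152 151 147 144 139 106  88  88  88  87  87  87  86  87  86 155 164 165 168 169 167 171
358 157 155 153 151 151 148 145 139 120  88  88  88  86  66  87  87  67  84 153 169 168 168 167 168 164 165
362 155 153 152 151 148 145 140 128  89  88  88  88  87  64  63  76  64 109 155 171 166 169 169 171 170 166
366 152 152 151 149 146 141 134  89  88  88  88  88  82  64  64  62 112 116 146 167 170 171 167 166 169 146
0 [(366, 319), (355, 312), (379, 328), (361, 297), (386, 313), (402, 292), (409, 277)]
32 [(367, 317), (352, 315), (377, 331), (364, 292), (390, 308), (389, 315), (401, 293)]
70 [(370, 311), (351, 314), (377, 331), (366, 291), (391, 306), (373, 342), (386, 320)]
```

Emit:
{"fn": "servo_tool", "kwargs": {
  "fingers": [0.045,0.045,0.045,0.045,0.045,0.045,0.045,0.045,0.045,0.045],
  "linear": [
    [-0.0096,0,0.0115],
    [-0.0193,0,0.023],
    [-0.0289,0,0.0345],
    [-0.0386,0,0.046],
    [-0.0482,0,0.0574],
    [-0.0545,0,0.065],
    [-0.061,0,0.0727],
    [-0.0675,0,0.0804],
    [-0.0735,0,0.0875],
    [-0.077,0,0.0919]
  ],
  "rotation": [
    [0,0,0],
    [0,0,0],
    [0,0,0],
    [0,0,0],
    [0,0,0],
    [0,0,0],
    [0,0,0],
    [0,0,0],
    [0,0,0],
    [0,0,0]
  ],
  "force": 60
}}

```text
time: 41.15
tool_pos: [444.7, -380.8, 38.1]
tcp_rot: [179.9, -40.1, 12.5]
ft_force: [-1.1, -0.0, 1.3]
finger_gap: 54.4
grip_force: 153.6
```

Run:
```python
from h import *
st=r.sense();print(st["tool_pos"].round(1),st["tcp_rot"].round(1),st["ft_force"].round(1),st["wrist_torque"].round(2),st["finger_gap"],st["grip_force"])
```

```text
[ 444.7 -380.8   38.1] [179.9 -40.1  12.5] [-1.1 -0.   1.3] [-1.25  1.23 -1.4 ] 54.38087343606631 153.56123045025015
```

Emit:
{"fn": "servo_tool", "kwargs": {
  "fingers": [0.045,0.045,0.06,0.07,0.085,0.085,0.085,0.085],
  "linear": [
    [-0.002,0,0.0025],
    [-0.003,0,0.0035],
    [-0.003,0,0.0035],
    [-0.003,0,0.0035],
    [-0.003,0,0.0035],
    [-0.003,0,0.0035],
    [-0.003,0,0.0035],
    [-0.003,0,0.0035]
  ],
  "rotation": [
    [0,0,0],
    [0,0,0],
    [0,0,0],
    [0,0,0],
    [0,0,0],
    [0,0,0],
    [0,0,0],
    [0,0,0]
  ]
}}

```text
time: 41.95
tool_pos: [444.2, -380.1, 33.5]
tcp_rot: [180.0, -40.0, 12.5]
ft_force: [0.9, -0.6, 0.3]
finger_gap: 85.1
grip_force: 0.0
```

Emit:
{"fn": "servo_tool", "kwargs": {
  "fingers": [0.085,0.085,0.085,0.085,0.085,0.085,0.085,0.085,0.085,0.085],
  "linear": [
    [0,0,-0.03],
    [0,0,-0.065],
    [0,0,-0.105],
    [0,0,-0.145],
    [0,0,-0.185],
    [0,0,-0.22],
    [0,0,-0.22],
    [0,0,-0.22],
    [0,0,-0.22],
    [0,0,-0.22]
  ],
  "rotation": [
    [0,0,0],
    [0,0,0],
    [0,0,0],
    [0,-3,0],
    [0,-10,0],
    [0,-17,0],
    [0,-24,0],
    [0,-32,0],
    [0,-40,0],
    [0,-40,0]
  ]
}}

```text
time: 42.95
tool_pos: [308.6, -409.9, 202.8]
tcp_rot: [179.9, 0.1, 12.8]
ft_force: [-0.1, 0.4, -0.5]
finger_gap: 85.1
grip_force: 0.0
```

```bash
cat > lab.py <<'E'
from h import *
st=r.sense();print(st["time"],st["tool_pos"].round(1),st["tcp_rot"].round(1),st["joint_pos"].round(1))
for n in ("top","side"):
    s=r.snapshot(n);f=s["frame"];hsv=cv2.cvtColor(f,cv2.COLOR_RGB2HSV);m=cv2.inRange(hsv,(18,90,110),(35,255,255))
    for c in cv2.findContours(m,cv2.RETR_EXTERNAL,cv2.CHAIN_APPROX_NONE)[0]:
        if cv2.contourArea(c)<15: continue
        b=cv2.boxPoints(cv2.minAreaRect(c));w=np.array([onz(s,*p,58)[:2] for p in b]);e=w[1]-w[0];g=w[2]-w[1]
        if np.hypot(*e)<np.hypot(*g): e,g=g,e
        if 380<w.mean(0)[0]<620 and -480<w.mean(0)[1]<0: print(n,w.mean(0).round(1),np.hypot(*e).round(),np.hypot(*g).round(),(np.degrees(np.arctan2(e[1],e[0]))%180).round(1))
E
python3 lab.py
```

```text
42.95 [ 308.6 -409.9  202.8] [1.799e+02 1.000e-01 1.280e+01] [-58.6  -4.5 102.5  -0.2  82.   18.6]
top [ 476.7 -373. ] 43.0 21.0 12.9
top [ 497.9 -231.9] 42.0 21.0 12.1
top [521.7 -83.1] 43.0 21.0 169.4
side [ 498.7 -232.4] 45.0 23.0 11.2
```

Emit:
{"fn": "servo_tool", "kwargs": {
  "fingers": [0.085,0.085,0.085,0.085,0.085,0.085,0.085,0.085,0.085,0.085],
  "linear": [
    [0.035,0,0],
    [0.075,0,0],
    [0.115,0,0],
    [0.15,0,0],
    [0.179,0.0005,0],
    [0.179,0.0005,0],
    [0.179,0.0005,0.035],
    [0.179,0.0005,0.075],
    [0.179,0.0005,0.115],
    [0.179,0.0005,0.14]
  ],
  "rotation": [
    [0,0,0],
    [0,0,0],
    [0,0,0],
    [0,0,0],
    [0,0,0],
    [0,0,0],
    [0,0,0],
    [0,0,0],
    [0,0,0],
    [0,0,0]
  ]
}}

```text
time: 44.05
tool_pos: [477.5, -371.9, 58.0]
tcp_rot: [-179.7, 0.1, 12.3]
ft_force: [-0.5, -0.6, 0.8]
finger_gap: 85.2
grip_force: 0.0
```

Emit:
{"fn": "servo_tool", "kwargs": {
  "fingers": [0.085,0.085,0.085,0.085,0.045,0.045,0.045,0.045,0.045,0.045],
  "linear": [
    [0,0,0.02],
    [0,0,0.029],
    [0,0,0.029],
    [0,0,0.029],
    [0,0,0.029],
    [0,0,0.029],
    [0,0,0.029],
    [0,0,0.029],
    [0,0,0.029],
    [0,0,0.029]
  ],
  "rotation": [
    [0,0,0],
    [0,0,0],
    [0,0,0],
    [0,0,0],
    [0,0,0],
    [0,0,0],
    [0,0,0],
    [0,0,0],
    [0,0,0],
    [0,0,0]
  ],
  "force": 100
}}

```text
time: 45.05
tool_pos: [480.8, -372.0, 32.6]
tcp_rot: [-180.0, 0.0, 12.5]
ft_force: [-2.7, -0.5, -6.3]
finger_gap: 54.4
grip_force: 115.8
```

Emit:
{"fn": "servo_tool", "kwargs": {
  "fingers": [0.045,0.045,0.045,0.045,0.045,0.045,0.045,0.045,0.045,0.045],
  "linear": [
    [0,0,0],
    [0,0,0],
    [0,0,-0.01],
    [0,0,-0.025],
    [0,0,-0.04],
    [0,0,-0.055],
    [0,0,-0.07],
    [0,0,-0.08],
    [0,0,-0.085],
    [0,0,-0.085]
  ],
  "rotation": [
    [0,0,0],
    [0,0,0],
    [0,0,0],
    [0,0,0],
    [0,0,0],
    [0,0,0],
    [0,0,0],
    [0,0,0],
    [0,0,0],
    [0,0,0]
  ]
}}

```text
time: 46.05
tool_pos: [481.4, -372.7, 119.1]
tcp_rot: [179.9, -0.1, 12.5]
ft_force: [0.0, -0.7, -7.5]
finger_gap: 55.1
grip_force: 114.9
```

```bash
python3 q.py; python3 g.py
python3 - <<'E'
from h import *
st=r.sense();c=st["tool_pos"];print(c,st["grip_force"])
s=r.snapshot("side");g=cv2.cvtColor(s["frame"],cv2.COLOR_RGB2GRAY);u,v=map(int,pix(s,c));print(u,v)
for y in range(v-6,v+42,3): print(y,' '.join('%3d'%x for x in g[y,u-44:u+40:3]))
Z=Ro.from_euler('z',12.5,degrees=True)
print([tuple(np.round(pix(s,c+Z.apply(np.array(p)-[5,0,37]))).astype(int).tolist()) for p in [(-70,0,22),(-55,28,0),(-55,-28,0),(-55,28,58),(-55,-28,58)]])
E
```

```text
46.35 [ 480.5 -371.9  117. ] [-1.799e+02  1.000e-01  1.250e+01] tool torque [-0.003  0.323 -0.006] [0.031 0.039 0.024] F [-0.16  0.45 -7.2 ] 54.59041157764354
pred gland [359.  334.6]
[346 344  10  11  80] [350.2 349.2] [-109.8   -1.4  -15. ]
[ 480.62799178 -372.02646835  117.17723902] 114.91873025894165
375 307
301  98  69  66  57  57  57  56  57  59  57 116 176 185 238 184 186 183 141  82  49  46  46  48  73  80  78  80  85
304  71  67  59  56  56  58  57  57  56  79 158 185 184 189 184 184 184 210 203  64  46  47  49  75  91  80  76  50
307  67  59  57  57  56  58  57  56  65 158 185 185 184 184 185 197 230 184 223 111  46  48  48  61  88  70  54  47
310  64  56  56  57  57  56  56  58 107 242 215 185 171 163 180 229 195 185 184 202  49  48  49  42  59  47  47  46
313  59  58  56  58  57  57  57  79 235 242 235 178 156 156 156 180 184 185 185 176  65  46  47  44  47  47  46  75
316  58  58  56  56  57  57  67 190 242 241 241 192 156 161 155 170 186 185 187 133 104  49  73  48  48  50  78  91
319  58  57  57  57  56  61 125 242 242 242 229 206 196 206 187 184 185 186 165 134  61  7
[... 430 characters left out ...]
240 240 237 128  91  91  91  91  90  90  91  90  91  91  90
334  94  81  78  85 131 172 208 239 241 241 240 241 240 240 240 185  91  91  91  91  90  90  91  91  90  90  90  91
337  94  92  87  96 106 107 156 185 229 241 240 240 240 240 230 107  92  91  91  91  91  90  90  90  91  90  90  90
340  93  93  92 105 107 107 107 128 173 209 238 238 223 238 153  91  91  90  92  91  91  91  90  90  91  89  90  90
343  93  92  92 106 107  99  79  99 110 151 185 227 227 209  95  91  91  91  91  90  91  91  91  90  90  90  89 105
346  94  92  93  93  94  77  32  36  83 107 122 171 204 127  91  92  91  91  91  90  90  90  91  90  90  89 107 168
[(358, 336), (348, 328), (371, 344), (353, 314), (377, 331)]
```

Emit:
{"fn": "servo_tool", "kwargs": {
  "fingers": [0.045,0.045,0.045,0.045,0.045,0.045,0.045,0.045,0.045,0.045],
  "linear": [
    [0,0,0.012],
    [0,0,0.024],
    [0,0,0.036],
    [0,0,0.045],
    [0,0,0.054],
    [0,0,0.062],
    [0,0,0.069],
    [0,0,0.075],
    [0,0,0.08],
    [0,0,0.081]
  ],
  "rotation": [
    [0,0,0],
    [0,0,0],
    [0,0,0],
    [0,0,0],
    [0,0,0],
    [0,0,0],
    [0,0,0],
    [0,0,0],
    [0,0,0],
    [0,0,0]
  ],
  "force": 60
}}

```text
time: 47.45
tool_pos: [480.7, -372.1, 36.3]
tcp_rot: [-180.0, 0.0, 12.5]
ft_force: [-0.5, 0.5, -7.5]
finger_gap: 54.8
grip_force: 115.1
```

Emit:
{"fn": "servo_tool", "kwargs": {
  "fingers": [0.085,0.085,0.085,0.085,0.085,0.085,0.085,0.085,0.085,0.085],
  "linear": [
    [0,0,0],
    [0,0,0],
    [0,0,0],
    [0,0,0],
    [0,0,-0.02],
    [0,0,-0.05],
    [0,0,-0.09],
    [0.02,0,-0.13],
    [0.05,0,-0.165],
    [0.05,0,-0.165]
  ],
  "rotation": [
    [0,0,0],
    [0,0,0],
    [0,0,0],
    [0,0,0],
    [0,0,0],
    [0,0,0],
    [0,0,0],
    [0,0,0],
    [0,0,0],
    [0,0,0]
  ]
}}

```text
time: 48.45
tool_pos: [535.1, -362.7, 210.3]
tcp_rot: [179.5, -0.5, 12.6]
ft_force: [-0.1, -0.3, 0.1]
finger_gap: 85.3
grip_force: 0.0
```

```bash
python3 lab.py
```

```text
48.45 [ 535.1 -362.7  210.3] [179.5  -0.5  12.6] [-38.7  15.   80.9   0.1  83.3  38.7]
top [ 498.  -231.5] 42.0 21.0 13.6
top [521.4 -83.1] 43.0 21.0 169.4
side [ 431.2 -384.5] 42.0 21.0 13.8
side [ 498.  -232.2] 42.0 20.0 12.3
side [521.8 -83.6] 43.0 20.0 169.6
```

Emit:
{"fn": "servo_tool", "kwargs": {
  "fingers": [0.085,0.085,0.085,0.085,0.085,0.085,0.085,0.085,0.085,0.085],
  "linear": [
    [-0.03,0,0],
    [-0.065,0.001,0],
    [-0.0985,0.001,0],
    [-0.0985,0.001,0],
    [-0.0985,0.001,0.03],
    [-0.0985,0.001,0.065],
    [-0.0985,0.001,0.1],
    [-0.0985,0.001,0.13],
    [-0.0985,0.001,0.15],
    [-0.0985,0.001,0.16]
  ],
  "rotation": [
    [0,0,0],
    [0,0,-0.5],
    [0,0,-0.5],
    [0,0,-0.5],
    [0,0,-0.5],
    [0,0,-0.5],
    [0,0,-0.5],
    [0,0,-0.5],
    [0,0,-0.5],
    [0,0,-0.5]
  ]
}}

```text
time: 49.55
tool_pos: [431.6, -381.6, 37.9]
tcp_rot: [-179.7, 0.2, 13.0]
ft_force: [-0.8, 0.2, -0.4]
finger_gap: 85.0
grip_force: 0.0
```

Emit:
{"fn": "servo_tool", "kwargs": {
  "fingers": [0.085,0.085,0.045,0.045,0.045,0.045,0.045,0.045,0.045,0.045],
  "linear": [
    [0,0,0],
    [0,0,0],
    [0,0,0],
    [0,0,0],
    [0,0,0],
    [0,0,0],
    [0,0,0],
    [0,0,0],
    [0,0,0],
    [0,0,0]
  ],
  "rotation": [
    [0,0,0],
    [0,0,0],
    [0,0,0],
    [0,0,0],
    [0,0,0],
    [0,0,0],
    [0,0,0],
    [0,0,0],
    [0,0,0],
    [0,0,0]
  ],
  "force": 75
}}

```text
time: 50.55
tool_pos: [434.7, -384.5, 43.8]
tcp_rot: [179.9, -0.1, 13.0]
ft_force: [-0.3, 0.8, 5.4]
finger_gap: 55.0
grip_force: 82.8
```

```bash
python3 q.py; python3 g.py
python3 - <<'E'
from h import *
st=r.sense();c=st["tool_pos"];print(st["grip_force"])
s=r.snapshot("side");Z=Ro.from_euler('z',13,degrees=True)
g=cv2.cvtColor(s["frame"],cv2.COLOR_RGB2GRAY);u,v=map(int,pix(s,c+Z.apply([-55,0,-10])));print(u,v)
for y in range(v-21,v+24,3): print(y,' '.join('%3d'%x for x in g[y,u-33:u+36:3]))
print([tuple(np.round(pix(s,c+Z.apply(np.array(p)-[3,0,42]))).astype(int).tolist()) for p in [(-70,0,22),(-55,28,0),(-55,-28,0),(-55,28,58),(-55,-28,58)]])
E
```

```text
50.85 [ 434.7 -384.5   43.8] [ 1.799e+02 -1.000e-01  1.300e+01] tool torque [ 0.525 -0.061 -0.02 ] [0.021 0.042 0.012] F [-0.67  1.4   6.15] 54.69475083382599
pred gland [342.7 368.4]
[337 363  12  12  94] [343.  368.8] [-70.3  -0.9 -15. ]
82.76637554168701
346 361
340  89  89  89  88  89  88  88  78  78  78 108 172 173 180 198 145 189 200 232 102  43  44  44
343  88  88  89  88  88  89  86  79  78  93 166 173 172 160 199 154 149 186 235 180  48  44  44
346  89  89  89  88  88  87  87  78  78 219 217 173 173 173 170 148 150 172 226 228  67  43  44
349  88  89  88  87  87  88  87  78 154 227 207 172 173 174 174 171 172 203 180 182  97  43  43
352  88  88  88  88  88  87  86  78 156 211 234 183 173 173 173 173 207 200 174 124  96  47  60
355  89  88  88  89  87  88  87  80 104 145 189 206 173 174 174 173 230 172 152 121  56  58  62
358  87  88  87  88  87  87  87  88 102 101 125 166 177 173 173 172 176 172  91  65  62  61  62
361 136  88  87  87  87  88  87  95 100 101  99 102 152 176 183 141 167 135  62  61  61  62  61
364 166 131  86  87  87  86  87  79  86  74  35  71 101 133 177 179 164  75  62  61  61  62  62
367 162 167 115  86  86  86  87  85  59  46  32  33  80 100 109 158 112  62  61  62  61  62  62
370 170 168 164 112  86  87  86  87  71  36  33  34  86 100  99  98  65  61  60  62  61  61  61
373 166 162 161 166 104  86  86  87  81  58  40  53  96  99 101  81  61  61  62  61  61  62  60
376 150 167 167 166 161  93  87  86  86  69  61  62  62  77  93  62  61  62  62  60  61  62  75
379 117 169 169 167 169 159  92  86  85  80  61  61  61  62  61  61  61  62  62  61  61  76 111
382 156 168 167 169 167 162 152  90  85  84  61  61  61  61  61  60  61  60  61  61  75 111 112
[(342, 371), (332, 361), (355, 378), (336, 349), (360, 366)]
```

Emit:
{"fn": "servo_tool", "kwargs": {
  "fingers": [0.045,0.045,0.045,0.045,0.045,0.045,0.045,0.045,0.045,0.045],
  "linear": [
    [0,0,-0.003],
    [0,0,-0.008],
    [0,0,-0.015],
    [0,0,-0.023],
    [0,0,-0.031],
    [0,0,-0.039],
    [0,0,-0.047],
    [0,0,-0.053],
    [0,0,-0.057],
    [0,0,-0.058]
  ],
  "rotation": [
    [0,0,0],
    [0,0,0],
    [0,0,0],
    [0,0,0],
    [0,0,0],
    [0,0,0],
    [0,0,0],
    [0,0,0],
    [0,0,0],
    [0,0,0]
  ]
}}

```text
time: 51.95
tool_pos: [434.1, -384.1, 100.7]
tcp_rot: [180.0, -0.0, 13.0]
ft_force: [0.7, 0.1, -7.4]
finger_gap: 54.7
grip_force: 81.0
```

```bash
sed -i 's/range(6)/range(3)/' q.py; python3 q.py; python3 g.py
```

```text
52.1 [ 433.7 -383.7   99.8] [-180.    0.   13.] tool torque [ 0.007 -0.019  0.002] [0.026 0.025 0.027] F [ 0.52 -0.19 -6.53] 54.76742379183935
pred gland [346.7 356.5]
[343 351  10  11  79] [347.6 356.2] [-68.2  -1.1 -15. ]
```

Emit:
{"fn": "servo_tool", "kwargs": {
  "fingers": [0.045,0.045,0.045,0.045,0.045,0.045,0.045,0.045,0.045,0.045],
  "linear": [
    [0,0,-0.006],
    [0,0,-0.016],
    [0,0,-0.028],
    [0.001,-0.004,-0.04],
    [0.003,-0.011,-0.05],
    [0.006,-0.021,-0.058],
    [0.011,-0.035,-0.063],
    [0.016,-0.052,-0.064],
    [0.022,-0.071,-0.064],
    [0.028,-0.091,-0.064]
  ],
  "rotation": [
    [0,0,0],
    [0,0,0],
    [0,0,0],
    [0,0,0],
    [0,0,0],
    [0,0,0],
    [0,0,0],
    [0,0,0],
    [0,0,0],
    [0,0,0]
  ]
}}

```text
time: 53.15
tool_pos: [440.4, -286.5, 163.3]
tcp_rot: [-179.9, 0.0, 13.0]
ft_force: [0.7, -0.1, -6.6]
finger_gap: 54.6
grip_force: 81.0
```

Emit:
{"fn": "servo_tool", "kwargs": {
  "fingers": [0.045,0.045,0.045,0.045,0.045,0.045,0.045,0.045,0.045,0.045],
  "linear": [
    [0.0062,-0.02,0],
    [0.0125,-0.04,0],
    [0.019,-0.061,0],
    [0.0255,-0.082,0],
    [0.032,-0.103,0],
    [0.0385,-0.124,0],
    [0.045,-0.145,0],
    [0.0515,-0.166,0],
    [0.058,-0.187,0],
    [0.064,-0.207,0]
  ],
  "rotation": [
    [0,0,0],
    [0,0,0],
    [0,0,0],
    [0,0,0],
    [0,0,0],
    [0,0,0],
    [0,0,0],
    [0,0,0],
    [0,0,0],
    [0,0,0]
  ]
}}

```text
time: 54.15
tool_pos: [455.5, -70.3, 163.2]
tcp_rot: [-180.0, 0.1, 13.1]
ft_force: [1.3, 0.2, -7.2]
finger_gap: 54.7
grip_force: 81.0
```

Emit:
{"fn": "servo_tool", "kwargs": {
  "fingers": [0.045,0.045,0.045,0.045,0.045,0.045,0.045,0.045,0.045,0.045],
  "linear": [
    [0.006,-0.019,0],
    [0.0115,-0.037,0],
    [0.0165,-0.053,0],
    [0.021,-0.066,0],
    [0.024,-0.076,0],
    [0.026,-0.082,0],
    [0.027,-0.085,0],
    [0.027,-0.085,0],
    [0.027,-0.085,0],
    [0.027,-0.085,0]
  ],
  "rotation": [
    [0,0,1],
    [0,0,3],
    [0,0,5],
    [0,0,7],
    [0,0,9],
    [0,0,11],
    [0,0,12.5],
    [0,0,13],
    [0,0,13],
    [0,0,13]
  ]
}}

```text
time: 55.15
tool_pos: [463.2, 16.4, 163.7]
tcp_rot: [180.0, 0.0, 0.1]
ft_force: [-0.7, 0.2, -6.9]
finger_gap: 54.8
grip_force: 81.0
```

```bash
python3 q.py; python3 g.py
python3 - <<'E'
from h import *
st=r.sense();c=st["tool_pos"];L=np.array([468,117,150.])
for n in ("top","side"):
    s=r.snapshot(n);f=s["frame"];hsv=cv2.cvtColor(f,cv2.COLOR_RGB2HSV);m=cv2.inRange(hsv,(18,90,100),(35,255,255))
    print(n,"tcp",np.round(pix(s,c)),"lid ctr",np.round(pix(s,c+np.array([0,0,15]))),"lens pred",np.round(pix(s,L)))
    for k in cv2.findContours(m,cv2.RETR_EXTERNAL,cv2.CHAIN_APPROX_NONE)[0]:
        if cv2.contourArea(k)>10:
            p=cv2.minAreaRect(k);w=onz(s,*p[0],58)
            if 350<w[0]<620 and -480<w[1]<150: print(np.round(p[0],1),np.round(p[1]),w.round(1),onz(s,*p[0],180).round(1))
E
```

```text
55.3 [463.5  16.  164. ] [180.   0.   0.] tool torque [-0.032 -0.007 -0.03 ] [0.039 0.014 0.027] F [ 0.14  0.01 -7.28] 54.87434494065211
pred gland [237.  212.5]
[218 163  18  20 165] [224.7 171.9] [ -1.1 153.6 -15. ]
[264 186  14  22 140] [270.9 195.9] [ 40.4  -4.5 -15. ]
[236 210   7   7  33] [239.2 213.4] [-67.4  -5.8 -15. ]
top tcp [266. 194.] lid ctr [266. 194.] lens pred [228. 192.]
[351.4 188.5] [15.  7.] [ 497.7 -231.8   58. ] [ 481.3 -206.   180. ]
side tcp [258. 197.] lid ctr [259. 193.] lens pred [237. 180.]
[330.1 277. ] [ 8. 14.] [ 497.9 -232.5   58. ] [ 419.7 -281.5  180. ]
[296.4 236.6] [ 6. 15.] [521.1 -83.7  58. ] [ 439.3 -155.1  180. ]
[256.2 194.4] [ 7. 12.] [538.8 115.5  58. ] [454.4  14.1 180. ]
```

```bash
python3 -c "
from bench import r
print(r.hand_in())"
```

```text
the job is handed in; nothing more can be done
None
```

I handed the job in at about 55 s, but the hand-in returned no result, so I don't know whether it passed. The camera arm is in its detent, and the right box is held upright and still about 100 mm in front of the lens. I judged the right box to be the rattling one: the left and middle boxes were silent and weighed too little to hold the loose part, and the right box's balance shifted when tipped. It slipped in the gripper during shaking, so I set it down and regripped it before the final move; the left and middle boxes stand within about 2 mm of where they started.

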